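# Change the tubes in the bead mill and set it to its fast speed

## Robot

A 7-joint arm with a two-finger parallel gripper is mounted at the origin on a cart in front of the work surface, level with it; the furniture and walls round the work are solid. World frame = base frame: x ahead of the robot, y to its left, z up, the work surface at z = 0. Lengths are in m, angles in rad, forces in N, time in s.
With the tool pointing down it reaches from about 0.35 to 0.9 m from the base axis. Payload 19.9 kg.
Tool frame: the origin (TCP) lies midway between the tips of the shut fingers; the grasp point (between the pads) lies 19 mm behind it (env.grip_point_offset is the z of the grasp point in the tool frame, in m); z points along the fingers, y is the line along which they close (so a half turn about z gives the same grasp; the last joint's range is limited). The gripper opens to 85 mm and grips with 20 to 120 N. Pads are 22 mm wide; open, the fingers measure 114 mm over their backs; the gripper's body (76 mm by 85 mm) begins 54 mm behind the grasp point. The pads swing forward as they close: fully open they stand 13 mm farther back than shut.
Start: joints at [1.19, 0.417, -0.01, 1.614, 0.005, 1.111, -0.053], TCP at [0.208, -0.589, 0.231] pointing down, gripper open.
Joint ranges: [-2.81, 2.81], [-0.39, 2.02], [-1.27, 1.25], [0.06, 2.57], [-1.19, 4.33], [0.19, 2], [-2.82, 2.82]. Speed limits (rad/s): [1.89, 1.89, 2.39, 2.39, 3.01, 3.01, 3.01].

## Interface

Orientations are given as a 3x3 rotation matrix whose columns are the frame's x, y, z axes.
In Python, from bench import sensors, eyes, order, env gives the robot as it stands.
- The arm moves only by the tool play_rows, never from a script. Its argument "targets" is a list of rows, each an object with "xyz": the shift along the world's x, y, z as a fraction of full scale, a list of three; "delta_rot": the turn, a rotation vector about the world's x, y, z as a fraction of full scale, a list of three; "hand": the opening, from 0 (shut) to 1 (fully open). In form: [{"xyz": [dx, dy, dz], "delta_rot": [wx, wy, wz], "hand": hand}, ...]. A call has 1 to 20 rows; each row is the pose to reach, as a shift and turn from the pose commanded when the call began; what a row does not reach only later rows make up. Full scale, the value 1, is 0.1 m for a shift and pi/4 rad for a turn. A row lasts 1/10 s, in which the tool goes at most 50 mm and 8.59 degrees, less where a joint would pass 70% of its speed; a pose out of reach is approached as far as the arm can. A call with a number of a shift or a turn outside -1 to 1 is refused whole. A call with a gripper value outside its range is refused whole. The fingers move at their own pace and stop on an object; "grip_force" is the grip in N (left out, the last holds). Time passes only in rows, so rows that repeat a pose let the fingers close. It gives the time, the measured TCP pose, the force, the opening and the grip force at its end, in the units of the state.
- sensors.read_state(): the state, without advancing time (a new reading comes with each control period).
- eyes.camera(name): name is "scene" or "top" or "wrist"; returns (picture, depth): 480x640x3 uint8, red, green, blue; 480x640 float32, m along the optical axis (not along the pixel's ray), 0 where there is no reading.
- eyes.get_calibration(name): a dict with "K" (3x3 intrinsics, pixels), "rvec" (rotation vector, rad) and "tvec" (3), from world to camera coordinates, as OpenCV has them; the wrist camera has in their place "tool_from_camera" (4x4, takes a point from camera to tool coordinates, whose origin is the TCP and whose axes are the flange's). Camera axes: x right, y down, z forward; pixel columns grow to the right and rows downward; lengths in m; the calibration is good to about 2 mm. A picture is of the moment at which its call begins: read the wrist's pose just before it. get_calibration takes no time and is no camera call.
- order.job_done(): hands the job in; it is judged then, once.
The state is a dict: "t": time; "joint_positions": joint angles; "dq": joint speeds; "joint_efforts": joint torques, N m; "position": TCP position; "orientation": TCP orientation; "force": force on the tool from outside, world axes, zero at the start; "moment": the same for the moment, N m; "grip_width": finger opening in m; "grip_force": force on a finger pad.
Only numpy, scipy, OpenCV 4.12 (cv2) and the standard library are available. Lean on these libraries where they do the work, as an engineer would, in place of code of your own. Each camera call takes 0.05 s, during which the arm holds its last target. There are 200 camera calls.

## Task

The bead mill has finished a gentle run: pull up its selector knob, turn it from one dot to the green ring (OPEN) and let it drop into that slot, then slide the orange thumb latch towards the selector so that the sprung lid opens. Take the finished white-capped tubes out of the chamber and lay them in the aluminium tray, and lay every fresh tube (green, red or purple cap) from the bench flat in a bay of its own, any bay, lengthwise between the blue blocks. Shut the lid until the latch snaps over it, and only then pull the selector up again, turn it to the two dots and let it drop fully into that slot; knock over or push away none of the other things.

Things in the scene. Friction and masses are not known exactly. Their poses are not given: they have to be found in the camera images.
- mill: white bench-top bead mill, fixed, 220 (x) x 300 (y) x 60 mm high to its deck; origin: centre of its underside, x to its back, y to its left. Chamber under the lid: 56 (x) x 180 mm (y), centre x = 20, y = 40 mm, floor 40 mm above the bench. Blue blocks (14 wide, 10 high, 11 mm in x) at its front and back walls part it into 4 bays 26 mm wide, 56 long; its middle 34 mm (x) is free for fingers
- bay1 (a point): centre of the floor of the bay farthest left (y = +100 mm in the mill's frame); bays run along the mill's x and are 40 mm apart in y
- bay2 (a point): the same for the second bay from the left
- bay3 (a point): the same for the third bay
- bay4 (a point): the same for the right-hand bay
- selector (a joint): turn of the selector knob about its upright axis, rad, positive anticlockwise seen from above: +0.9 is one dot (it starts there), 0 is the green ring (OPEN), -0.9 is two dots; stops at +-1.0
- selector_pull (a joint): how far the selector knob is pulled up, m: 0 with its steel index pin fully down in a slot of the aluminium gate, about 0.0075 with the pin resting on the gate between slots, 0.013 at the top stop. A spring pulls it down, 4 N (down) to 7 N (up). It turns only when lifted 8 mm or more; let go within 0.08 rad of a slot it drops in
- selector_grip (a point): middle of the selector's black grip bar, on its axis, 34 mm above the deck while dropped (rises with the knob). The bar is 46 mm long (this point's x, towards the index pin), 14 mm wide (y), from 15 to 47 mm above the deck; the gate ring under it, 33 mm in radius, is 10 mm high: keep fingertips 12 mm above the deck
- latch (a joint): travel of the thumb latch towards the selector (the mill's -y), m: 0 home, lets go of the lid beyond 0.008, stop at 0.012. A spring brings it home, 1.6 N at home to 3.2 N. A rod inside blocks it at about 0.003 unless the selector stands at OPEN
- latch_thumb (a point): centre of the orange thumb piece, 16 mm (x) by 26 mm (y) by 13 mm high, standing on the deck in front of the lid (centre 7.5 mm above the deck); push its +y side towards -y
- lid (a joint): lid angle, rad: 0 shut, 1.85 fully open (leaning back a little). A damped spring opens it (0.34 Nm shut, 0.2 Nm open) and holds it open. Pressed shut at its front edge (about 8 N), its stud pushes the latch's ramp aside and the latch snaps back over it; the latch gives way only while the selector is at OPEN
- lid_front (a point): on the upper (outer) face of the lid, 108 mm from the hinge axis and 12 mm from the front edge, at mid-width, 4 mm above the hinge axis when shut; the lid is a plate 120 mm (x) by 200 mm (y) by 10 mm thick. Its z axis is the outward normal of that face
- lid_hinge (a point): middle of the lid's hinge axis, which runs along the mill's y at the back, 6 mm above the deck
- tube_green_mid (a point): fresh 1.5 ml micro tube with a green cap, lying on its side, 42 mm long, 13 mm across and 12 mm high; this point is its centre, half-way up (6 mm above what it lies on). x runs along the tube, towards the cap; grip it across (along its y), 13 mm wide. 12 g; may be absent
- tube_red_mid (a point): fresh 1.5 ml micro tube with a red cap, lying on its side, 42 mm long, 13 mm across and 12 mm high; this point is its centre, half-way up (6 mm above what it lies on). x runs along the tube, towards the cap; grip it across (along its y), 13 mm wide. 12 g; may be absent
- tube_purple_mid (a point): fresh 1.5 ml micro tube with a purple cap, lying on its side, 42 mm long, 13 mm across and 12 mm high; this point is its centre, half-way up (6 mm above what it lies on). x runs along the tube, towards the cap; grip it across (along its y), 13 mm wide. 12 g; may be absent
- done_1_mid (a point): finished 1.5 ml micro tube with a white cap, lying on its side, 42 mm long, 13 mm across and 12 mm high; this point is its centre, half-way up (6 mm above what it lies on). x runs along the tube, towards the cap; grip it across (along its y), 13 mm wide. 12 g; may be absent. Starts lying lengthwise in a bay under the lid
- done_2_mid (a point): finished 1.5 ml micro tube with a white cap, lying on its side, 42 mm long, 13 mm across and 12 mm high; this point is its centre, half-way up (6 mm above what it lies on). x runs along the tube, towards the cap; grip it across (along its y), 13 mm wide. 12 g; may be absent. Starts lying lengthwise in a bay under the lid
- tray: shallow aluminium tray on the bench, fixed, 110 (x) x 150 (y) x 16 mm high, 3 mm walls; origin at the centre of its underside, floor 3 mm above that
- cooling_block: purple tube cooling block, 66 x 98 x 59 mm, standing on the bench, origin at the centre of its underside; a bystander
- dropper_bottle: amber dropper bottle, 33 mm across, 102 mm high, origin at the centre of its underside; a bystander
- timer: white countdown timer, 62 x 72 x 17 mm, lying flat, origin at the centre of its underside; a bystander

How it is judged:
By the outcome, as a careful person would: the job done as asked, in the order asked, and still so for the second after the job is handed in, with the robot touching nothing.
Of tube_green, tube_red, tube_purple only 2 to 3 are there at a start; the rules pass over those that are not, and their reading is None.
Of done_1, done_2 only 1 to 2 are there at a start; the rules pass over those that are not, and their reading is None.
At some moment in a run one of tube_green, tube_red, tube_purple, done_1, done_2 may be knocked a few centimetres aside while the robot is not near it.
Once in a run the grip may slacken for a moment while it holds something.
It also fails if it takes over 210 s, if anything falls off the work surface, if the arm or the gripper's body presses on something with over 40 N, if the wrist force passes 120 N, or if a joint passes its speed limit or range.

## Working session

There is one attempt and no reset: what is moved stays moved. The work goes in short steps, Python scripts to look and compute and a tool call to move; the robot and the scene stay as the last step left them, time stands still between calls to the robot, and variables do not carry over. Pictures are saved under pics/ and viewed, at most 14 in all, crops included, and the job is handed in when it is done.

Besides the shell and the picture viewer there is one more tool, called after ">>>" as name(argument=value, ...), one argument or row to a line, values as JSON. play_rows: Moves the arm, as the interface text tells. Shift numbers are shares of 0.1 m and turn numbers shares of pi/4 rad, none past 1 either way. Its arguments: {"type":"object","properties":{"targets":{"type":"array"},"grip_force":{"type":"number"}},"required":["targets"]}

```bash
ls; mkdir -p pics; cat > h.py <<'E'
import numpy as np, cv2
from bench import sensors, eyes, order, env
def cam(name):
    s=sensors.read_state(); im,d=eyes.camera(name); c=eyes.get_calibration(name); K=np.array(c["K"])
    if name=="wrist":
        T=np.array(c["tool_from_camera"]); R0=np.array(s["orientation"]); p=np.array(s["position"])
        R=R0@T[:3,:3]; o=R0@T[:3,3]+p
    else:
        Rc=cv2.Rodrigues(np.array(c["rvec"],float))[0]; R=Rc.T; o=-R@np.array(c["tvec"],float).ravel()
    return dict(im=im,d=d,K=K,R=R,o=o)
def ray(c,u,v,z):
    r=c["R"]@np.linalg.solve(c["K"],[u,v,1.]); return c["o"]+r*(z-c["o"][2])/r[2]
def pt(c,u,v):
    return c["o"]+c["R"]@np.linalg.solve(c["K"],[u,v,1.])*c["d"][int(v),int(u)]
def proj(c,P):
    q=c["K"]@(c["R"].T@(np.array(P)-c["o"])); return q[:2]/q[2]
def cloud(c):
    v,u=np.mgrid[:480,:640]; r=np.stack([u,v,np.ones_like(u)],-1)@np.linalg.inv(c["K"]).T
    return c["o"]+(r*c["d"][...,None])@c["R"].T
def save(c,n,crop=None,s=1):
    im=c["im"][...,::-1]
    if crop: im=im[crop[1]:crop[3],crop[0]:crop[2]]
    cv2.imwrite("pics/"+n,cv2.resize(im,None,fx=s,fy=s,interpolation=cv2.INTER_CUBIC))
E
python3 - <<'E'
from h import *
np.set_printoptions(precision=3,suppress=True)
for n in ["top","scene"]:
    c=cam(n); save(c,n+"1.png"); print(n,c["o"],c["R"][:,2])
    np.savez(n+"1.npz",**c)
s=sensors.read_state(); print(s["position"],s["orientation"],s["grip_width"],env.grip_point_offset)
E
```

```text
pics
top [ 0.381 -0.092  1.047] [ 0.156 -0.01  -0.988]
scene [ 0.69  -1.315  0.691] [-0.133  0.89  -0.436]
[ 0.208 -0.589  0.231] [[ 0.943  0.332 -0.   ]
 [ 0.332 -0.943  0.001]
 [-0.    -0.001 -1.   ]] 0.08536985872018145 -0.0187
```

View pics/top1.png

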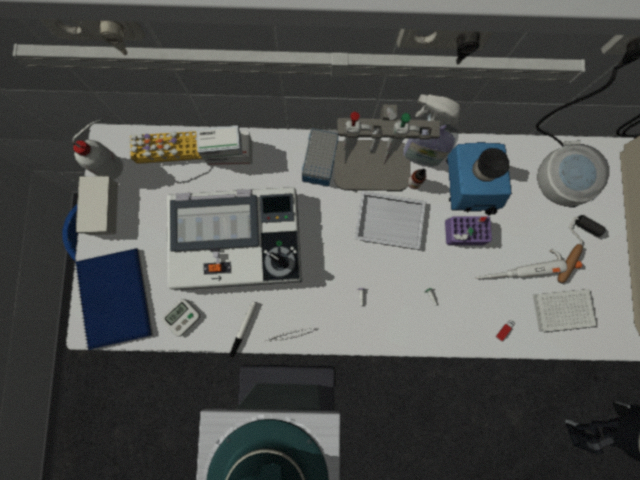

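View pics/scene1.png

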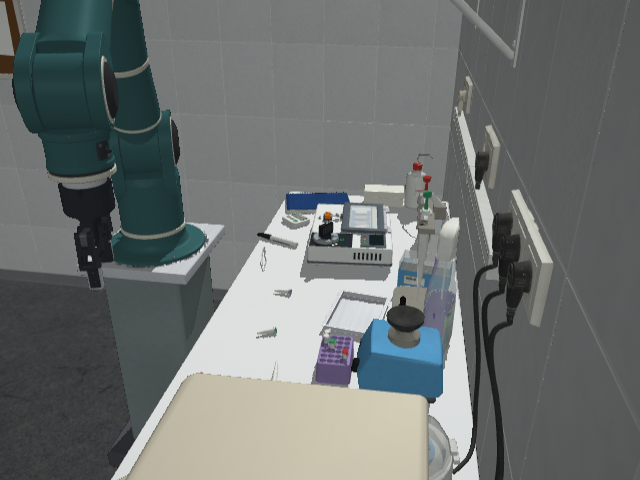

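The top view shows the mill at about (233,240), the selector at (281,260), the orange latch at (216,268) and the tray at (392,220). Two tube-like things are at (363,297) and (432,296), and a red object is at (506,330). I'll zoom in on these.

```bash
python3 - <<'E'
from h import *
np.set_printoptions(precision=3,suppress=True)
c=dict(np.load("top1.npz"))
im=c["im"][...,::-1]
a=cv2.resize(im[180:300,160:310],None,fx=4,fy=4,interpolation=cv2.INTER_CUBIC)
b=cv2.resize(im[275:350,330:530],None,fx=4,fy=4,interpolation=cv2.INTER_CUBIC)
cv2.imwrite("pics/a.png",np.clip(a*1.6,0,255).astype(np.uint8)); cv2.imwrite("pics/b.png",np.clip(b*1.3,0,255).astype(np.uint8))
for n,u,v in [("tubeA",363,297),("tubeB",432,296),("red",506,330),("tray",392,220),("sel",281,257),("latch",216,268),("lid",213,222),("deck",180,275),("bl",167,288),("br",300,283),("tl",168,195),("tr",297,189),("bench",400,270)]:
    print(n,ray(c,u,v,0.006),pt(c,u,v))
E
```

```text
tubeA [ 0.414 -0.21   0.006] [ 0.414 -0.209  0.01 ]
tubeB [ 0.42  -0.373  0.006] [ 0.42  -0.372  0.012]
red [ 0.344 -0.546  0.006] [ 0.344 -0.546  0.006]
tray [ 0.601 -0.279  0.006] [ 0.603 -0.281 -0.001]
sel [ 0.505 -0.013  0.006] [ 0.496 -0.018  0.075]
latch [0.475 0.141 0.006] [0.469 0.125 0.073]
lid [0.586 0.154 0.006] [0.573 0.139 0.069]
deck [0.456 0.225 0.006] [0.453 0.209 0.056]
bl [0.425 0.253 0.006] [0.425 0.254 0.001]
br [ 0.444 -0.06   0.006] [ 0.444 -0.06  -0.002]
tl [0.65  0.267 0.006] [0.637 0.25  0.058]
tr [ 0.673 -0.046  0.006] [ 0.676 -0.046 -0.002]
bench [ 0.48  -0.298  0.006] [ 0.48  -0.299  0.002]
```

View pics/a.png

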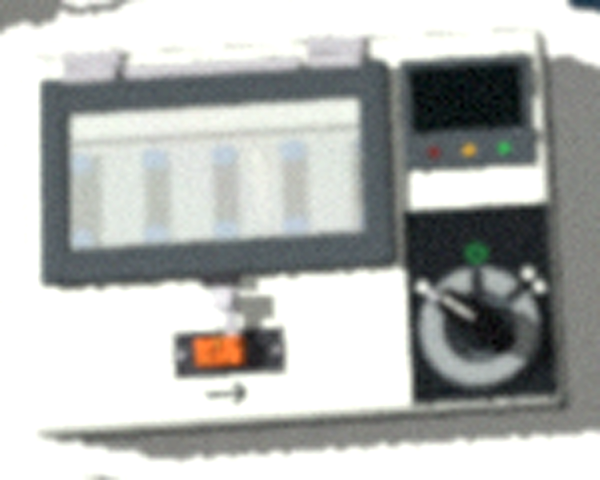

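View pics/b.png

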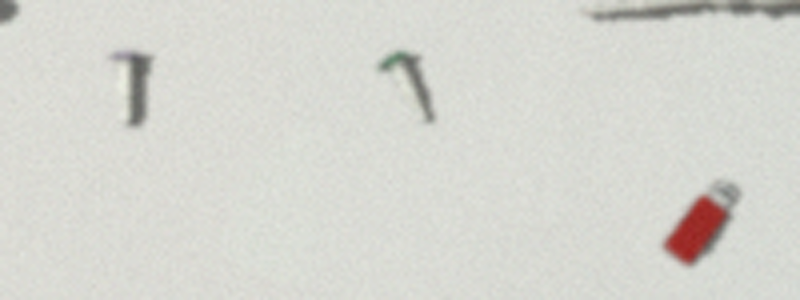

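Purple tube at (363,297) and green tube at (432,296). The red object is a USB stick, so the red tube looks absent. The selector's white pointer is towards one dot and the latch is orange. Next I'll get the mill's pose from depth.

```bash
python3 - <<'E'
from h import *
np.set_printoptions(precision=4,suppress=True)
c=dict(np.load("top1.npz")); P=cloud(c); im=c["im"]
m=((P[...,2]>0.045)&(P[...,0]>0.38)&(P[...,0]<0.72)&(P[...,1]>-0.09)&(P[...,1]<0.28)).astype(np.uint8)
m=cv2.morphologyEx(m,cv2.MORPH_OPEN,np.ones((3,3)))
n,l,s,_=cv2.connectedComponentsWithStats(m); k=1+s[1:,4].argmax()
q=P[l==k]; print(s[k], cv2.minAreaRect(q[:,:2].astype(np.float32)), cv2.boxPoints(cv2.minAreaRect(q[:,:2].astype(np.float32))))
def cr(u,v,z): return ray(c,160+u/4,180+v/4,z)[:2]
lc=[cr(*a,0.07) for a in [(40,85),(385,65),(397,262),(43,285)]]; print("lid",np.array(lc))
print("deck front L,R, backR",cr(40,432,.06),cr(563,405,.06),cr(540,32,.06))
h=cv2.cvtColor(im,cv2.COLOR_RGB2HSV)
o=((h[...,0]>4)&(h[...,0]<15)&(h[...,1]>200)&(h[...,2]>120)); v,u=np.nonzero(o[255:280,195:235]); print("orange",len(u),u.mean()+195,v.mean()+255,ray(c,u.mean()+195,v.mean()+255,.074))
print("sel ring centre",cr(480,325,.07))
q=P[(P[...,2]>.012)&(P[...,0]>.5)&(P[...,0]<.7)&(P[...,1]<-.2)&(P[...,1]>-.37)&(P[...,2]<.03)]
print("tray",len(q), cv2.minAreaRect(q[:,:2].astype(np.float32)))
# red pixels anywhere
for nm,f in [("red",(h[...,0]<4)|(h[...,0]>174)),("grn",(h[...,0]>50)&(h[...,0]<85)),("pur",(h[...,0]>120)&(h[...,0]<150))]:
    mm=(f&(h[...,1]>70)&(h[...,2]>50)).astype(np.uint8)
    n,l,s,ce=cv2.connectedComponentsWithStats(mm); print(nm,[(ce[i].round(),s[i,4]) for i in range(1,n) if s[i,4]>4 and ce[i][1]<360])
E
```

```text
[  167   187   134   102 12376] ((0.5434569120407104, 0.09543639421463013), (0.2211250364780426, 0.30077216029167175), 4.957865238189697) [[ 0.4203  0.2357]
 [ 0.4463 -0.0639]
 [ 0.6666 -0.0448]
 [ 0.6406  0.2548]]
lid [[0.6191 0.2397]
 [0.6358 0.0438]
 [0.5219 0.0321]
 [0.5042 0.2294]]
deck front L,R, backR [0.4227 0.2283] [ 0.4443 -0.0633] [ 0.6604 -0.0439]
orange 35 214.4857142857143 267.8285714285714 [0.4689 0.1287 0.074 ]
sel ring centre [ 0.4874 -0.0159]
tray 810 ((0.6170322895050049, -0.27794578671455383), (0.1596483290195465, 0.16561084985733032), 87.92823791503906)
red [(array([354., 116.]), np.int32(83)), (array([ 80., 146.]), np.int32(142)), (array([268., 218.]), np.int32(6)), (array([482., 219.]), np.int32(28)), (array([504., 332.]), np.int32(135))]
grn [(array([405., 118.]), np.int32(77)), (array([286., 216.]), np.int32(14)), (array([471., 231.]), np.int32(25)), (array([279., 243.]), np.int32(22)), (array([190., 316.]), np.int32(14))]
pur [(array([466., 230.]), np.int32(551))]
```

>>> play_rows(
  targets=[
    {"xyz": [0.15,0.3,0.05],"delta_rot": [0,0,0.05],"hand": 0.5},
    {"xyz": [0.3,0.6,0.1],"delta_rot": [0,0,0.1],"hand": 0.5},
    {"xyz": [0.47,0.95,0.15],"delta_rot": [0,0,0.14],"hand": 0.5},
  ],
)

```text
t: 0.4
position: [0.2547, -0.4934, 0.2459]
orientation: [[0.901, 0.434, -0.001], [0.434, -0.901, 0.001], [-0.0, -0.001, -1.0]]
force: [1.1, 0.5, -0.0]
grip_width: 0.0442
grip_force: 0.0
```

>>> play_rows(
  targets=[
    {"xyz": [0.15,0.3,0],"delta_rot": [0,0,0.05],"hand": 0.5},
    {"xyz": [0.3,0.6,0],"delta_rot": [0,0,0.1],"hand": 0.5},
    {"xyz": [0.47,0.95,0],"delta_rot": [0,0,0.14],"hand": 0.5},
  ],
)

```text
t: 0.7
position: [0.3018, -0.3984, 0.2461]
orientation: [[0.847, 0.531, -0.0], [0.531, -0.847, 0.0], [-0.0, -0.0, -1.0]]
force: [0.9, -0.1, -0.1]
grip_width: 0.0425
grip_force: 0.0
```

>>> play_rows(
  targets=[
    {"xyz": [0.15,0.3,0],"delta_rot": [0,0,0.05],"hand": 0.5},
    {"xyz": [0.3,0.6,0],"delta_rot": [0,0,0.1],"hand": 0.5},
    {"xyz": [0.47,0.95,0],"delta_rot": [0,0,0.14],"hand": 0.5},
  ],
)

```text
t: 1.0
position: [0.3488, -0.3034, 0.2461]
orientation: [[0.784, 0.621, -0.0], [0.621, -0.784, 0.0], [-0.0, -0.0, -1.0]]
force: [1.6, -0.6, -0.7]
grip_width: 0.0428
grip_force: 0.0
```

>>> play_rows(
  targets=[
    {"xyz": [0.15,0.3,0],"delta_rot": [0,0,0.05],"hand": 0.5},
    {"xyz": [0.3,0.6,0],"delta_rot": [0,0,0.1],"hand": 0.5},
    {"xyz": [0.47,0.95,0],"delta_rot": [0,0,0.14],"hand": 0.5},
  ],
)

```text
t: 1.3
position: [0.3958, -0.2085, 0.2462]
orientation: [[0.711, 0.703, -0.0], [0.703, -0.711, -0.0], [-0.0, -0.0, -1.0]]
force: [0.5, -0.6, -0.4]
grip_width: 0.0428
grip_force: 0.0
```

>>> play_rows(
  targets=[
    {"xyz": [0.15,0.3,0],"delta_rot": [0,0,0.05],"hand": 0.5},
    {"xyz": [0.3,0.6,0],"delta_rot": [0,0,0.1],"hand": 0.5},
    {"xyz": [0.47,0.95,0],"delta_rot": [0,0,0.14],"hand": 0.5},
  ],
)

```text
t: 1.6
position: [0.4429, -0.1135, 0.2462]
orientation: [[0.63, 0.777, -0.0], [0.777, -0.63, -0.0], [-0.0, -0.0, -1.0]]
force: [1.2, -0.7, -0.2]
grip_width: 0.043
grip_force: 0.0
```

>>> play_rows(
  targets=[
    {"xyz": [0.15,0.3,0],"delta_rot": [0,0,0.05],"hand": 0.5},
    {"xyz": [0.3,0.6,0],"delta_rot": [0,0,0.1],"hand": 0.5},
    {"xyz": [0.45,0.95,0],"delta_rot": [0,0,0.13],"hand": 0.5},
    {"xyz": [0.45,0.95,0],"delta_rot": [0,0,0.13],"hand": 0.5},
    {"xyz": [0.45,0.95,0],"delta_rot": [0,0,0.13],"hand": 0.5},
  ],
)

```text
t: 2.1
position: [0.4876, -0.019, 0.2459]
orientation: [[0.547, 0.837, -0.001], [0.837, -0.547, 0.0], [-0.0, -0.001, -1.0]]
force: [0.3, -0.9, -1.0]
grip_width: 0.0428
grip_force: 0.0
```

```bash
python3 - <<'E'
from h import *
np.set_printoptions(precision=4,suppress=True)
s=sensors.read_state(); print(s["t"],s["position"],s["orientation"],s["joint_positions"],s["force"])
c=cam("wrist"); np.savez("w1.npz",**c); save(c,"w1.png"); print(eyes.get_calibration("wrist")["tool_from_camera"]); print("sel px",proj(c,[.4874,-.0159,.107]))
E
```

```text
2.1 [ 0.4876 -0.019   0.2459] [[ 0.5471  0.8371 -0.0008]
 [ 0.8371 -0.5471  0.0002]
 [-0.0003 -0.0008 -1.    ]] [ 0.4591  0.1897 -0.5401  1.9134  0.1106  1.0683 -0.7054] [ 0.255  -0.8539 -0.963 ]
[[-0.0014 -0.9476 -0.3193  0.082 ]
 [ 1.     -0.0012 -0.0009  0.0002]
 [ 0.0005 -0.3193  0.9476 -0.1427]
 [ 0.      0.      0.      1.    ]]
sel px [323.3629 219.1067]
```

View pics/w1.png

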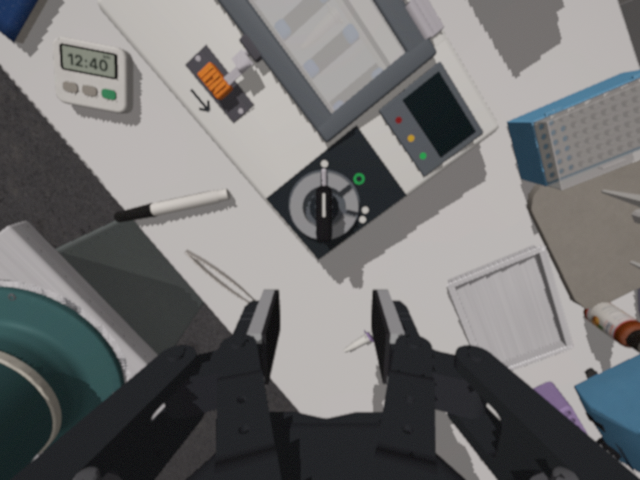

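The selector bar is centred at about (324,216), vertical in the image, which lines up with the tool's x. That agrees with the projection, so I descend, grip and lift.

>>> play_rows(
  targets=[
    {"xyz": [0,0.02,-0.3],"delta_rot": [0,0,0],"hand": 0.5},
    {"xyz": [0,0.03,-0.6],"delta_rot": [0,0,0],"hand": 0.5},
    {"xyz": [0,0.03,-0.9],"delta_rot": [0,0,0],"hand": 0.5},
  ],
)

```text
t: 2.45
position: [0.4874, -0.0177, 0.1554]
orientation: [[0.55, 0.835, 0.0], [0.835, -0.55, -0.001], [-0.0, 0.001, -1.0]]
force: [0.4, -1.1, -0.2]
grip_width: 0.0426
grip_force: 0.0
```

>>> play_rows(
  targets=[
    {"xyz": [0,0,-0.25],"delta_rot": [0,0,0],"hand": 0.5},
    {"xyz": [0,0,-0.5],"delta_rot": [0,0,0],"hand": 0.5},
    {"xyz": [0,0,-0.75],"delta_rot": [0,0,0],"hand": 0.5},
    {"xyz": [0,0,-0.75],"delta_rot": [0,0,0],"hand": 0.5},
    {"xyz": [0,0,-0.75],"delta_rot": [0,0,0],"hand": 0.05},
    {"xyz": [0,0,-0.75],"delta_rot": [0,0,0],"hand": 0.05},
    {"xyz": [0,0,-0.75],"delta_rot": [0,0,0],"hand": 0.05},
    {"xyz": [0,0,-0.75],"delta_rot": [0,0,0],"hand": 0.05},
    {"xyz": [0,0,-0.75],"delta_rot": [0,0,0],"hand": 0.05},
    {"xyz": [0,0,-0.75],"delta_rot": [0,0,0],"hand": 0.05},
  ],
  grip_force=45,
)

```text
t: 3.45
position: [0.4877, -0.0165, 0.0827]
orientation: [[0.548, 0.836, 0.001], [0.836, -0.548, -0.001], [-0.0, 0.001, -1.0]]
force: [-6.4, 1.7, 9.6]
grip_width: 0.0131
grip_force: 45.5
```

>>> play_rows(
  targets=[
    {"xyz": [0,0,0.06],"delta_rot": [0,0,0],"hand": 0.05},
    {"xyz": [0,0,0.12],"delta_rot": [0,0,0],"hand": 0.05},
    {"xyz": [0,0,0.12],"delta_rot": [0,0,0],"hand": 0.05},
    {"xyz": [0,0,0.12],"delta_rot": [0,0,0],"hand": 0.05},
  ],
)

```text
t: 3.85
position: [0.4877, -0.0165, 0.0935]
orientation: [[0.548, 0.836, 0.0], [0.836, -0.548, -0.0], [0.0, 0.0, -1.0]]
force: [-2.8, 2.2, -6.9]
grip_width: 0.0128
grip_force: 44.0
```

>>> play_rows(
  targets=[
    {"xyz": [0,0,0],"delta_rot": [0,0,-0.1],"hand": 0.05},
    {"xyz": [0,0,0],"delta_rot": [0,0,-0.2],"hand": 0.05},
    {"xyz": [0,0,0],"delta_rot": [0,0,-0.3],"hand": 0.05},
    {"xyz": [0,0,0],"delta_rot": [0,0,-0.4],"hand": 0.05},
    {"xyz": [0,0,0],"delta_rot": [0,0,-0.5],"hand": 0.05},
    {"xyz": [0,0,0],"delta_rot": [0,0,-0.573],"hand": 0.05},
  ],
)

```text
t: 4.45
position: [0.487, -0.016, 0.0928]
orientation: [[0.859, 0.512, -0.002], [0.512, -0.859, 0.0], [-0.001, -0.001, -1.0]]
force: [-5.1, 5.4, -6.4]
grip_width: 0.0131
grip_force: 50.5
```

>>> play_rows(
  targets=[
    {"xyz": [0,0,0],"delta_rot": [0,0,-0.1],"hand": 0.05},
    {"xyz": [0,0,0],"delta_rot": [0,0,-0.2],"hand": 0.05},
    {"xyz": [0,0,0],"delta_rot": [0,0,-0.3],"hand": 0.05},
    {"xyz": [0,0,0],"delta_rot": [0,0,-0.4],"hand": 0.05},
    {"xyz": [0,0,0],"delta_rot": [0,0,-0.5],"hand": 0.05},
    {"xyz": [0,0,0],"delta_rot": [0,0,-0.573],"hand": 0.05},
    {"xyz": [0,0,0],"delta_rot": [0,0,-0.573],"hand": 0.05},
    {"xyz": [0,0,0],"delta_rot": [0,0,-0.573],"hand": 0.05},
  ],
)

```text
t: 5.25
position: [0.4867, -0.0153, 0.0927]
orientation: [[0.996, 0.091, -0.002], [0.091, -0.996, 0.001], [-0.002, -0.001, -1.0]]
force: [-5.2, 8.9, -5.5]
grip_width: 0.013
grip_force: 50.6
```

>>> play_rows(
  targets=[
    {"xyz": [0,0,-0.03],"delta_rot": [0,0,0],"hand": 0.05},
    {"xyz": [0,0,-0.06],"delta_rot": [0,0,0],"hand": 0.05},
    {"xyz": [0,0,-0.1],"delta_rot": [0,0,0],"hand": 0.05},
    {"xyz": [0,0,-0.1],"delta_rot": [0,0,0],"hand": 0.05},
  ],
)

```text
t: 5.65
position: [0.4867, -0.0152, 0.0829]
orientation: [[0.996, 0.092, -0.002], [0.092, -0.996, 0.001], [-0.002, -0.001, -1.0]]
force: [-6.9, 9.0, -2.3]
grip_width: 0.013
grip_force: 51.3
```

>>> play_rows(
  targets=[
    {"xyz": [0,0,0],"delta_rot": [0,0,0],"hand": 0.4},
    {"xyz": [0,0,0],"delta_rot": [0,0,0],"hand": 0.4},
    {"xyz": [0,0,0],"delta_rot": [0,0,0],"hand": 0.4},
    {"xyz": [0,0,0],"delta_rot": [0,0,0],"hand": 0.4},
    {"xyz": [0,0,0.3],"delta_rot": [0,0,0],"hand": 0.4},
    {"xyz": [0,0,0.6],"delta_rot": [0,0,0],"hand": 0.4},
    {"xyz": [0,0,1],"delta_rot": [0,0,0],"hand": 0.4},
    {"xyz": [0,0,1],"delta_rot": [0,0,0],"hand": 0.4},
  ],
)

```text
t: 6.45
position: [0.49, -0.0165, 0.1878]
orientation: [[0.996, 0.09, 0.007], [0.09, -0.996, -0.001], [0.007, 0.001, -1.0]]
force: [0.3, -0.2, -1.7]
grip_width: 0.034
grip_force: 0.0
```

```bash
python3 - <<'E'
from h import *
np.set_printoptions(precision=4,suppress=True)
s=sensors.read_state(); print(s["t"],s["position"],s["force"])
c=cam("wrist"); np.savez("w2.npz",**c); save(c,"w2.png",(80,0,560,400),1.5)
P=cloud(c); print(proj(c,[.4874,-.0159,.107]))
h=cv2.cvtColor(c["im"],cv2.COLOR_RGB2HSV)
o=((h[...,0]>4)&(h[...,0]<18)&(h[...,1]>190)&(h[...,2]>100)); n,l,st,ce=cv2.connectedComponentsWithStats(o.astype(np.uint8)); k=1+st[1:,4].argmax(); print("orange",st[k],ce[k],ray(c,*ce[k],.074),pt(c,*ce[k]))
p=proj(c,[.4874,-.0159,.107]).astype(int)
q=P[(np.abs(P[...,0]-.487)<.04)&(np.abs(P[...,1]+.016)<.04)&(P[...,2]>.095)&(P[...,2]<.13)]; print("bar",len(q),np.median(q[:,2]),cv2.minAreaRect(q[:,:2].astype(np.float32)))
E
```

```text
6.45 [ 0.49   -0.0165  0.1878] [ 0.3432 -0.1763 -1.6851]
[323.9514 249.4388]
orange [126 227  34  20 551] [142.3285 237.4065] [0.4725 0.128  0.074 ] [0.4724 0.1281 0.0739]
bar 1265 0.10662072861607677 ((0.4887244701385498, -0.01470413152128458), (0.04535986855626106, 0.015141316689550877), 5.332569122314453)
```

View pics/w2.png

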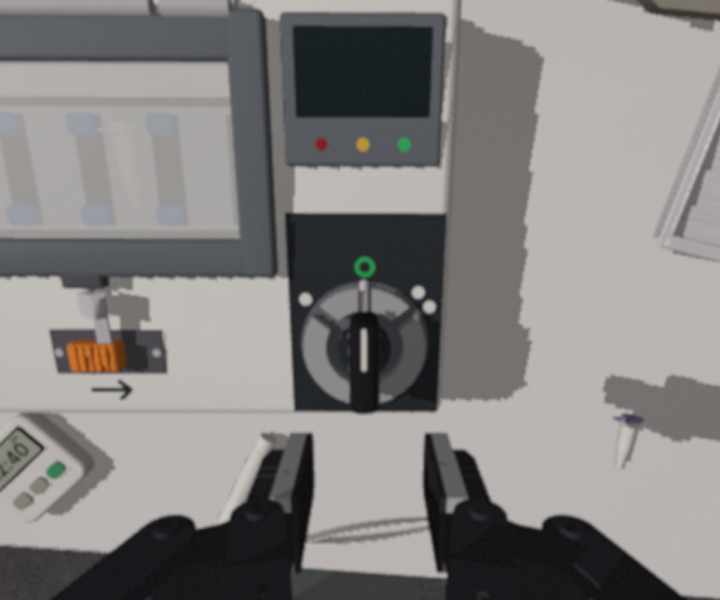

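The selector has dropped in at the green ring: its bar top is at z 0.107 and its pin is under the ring at about (364,268). A tube shows through the window in bay 3. The latch thumb is at (0.4725, 0.128).

>>> play_rows(
  targets=[
    {"xyz": [-0.03,0.3,0],"delta_rot": [0,0,0],"hand": 0},
    {"xyz": [-0.06,0.6,0],"delta_rot": [0,0,0],"hand": 0},
    {"xyz": [-0.12,0.95,0],"delta_rot": [0,0,0],"hand": 0},
  ],
)

```text
t: 6.8
position: [0.4754, 0.0789, 0.1826]
orientation: [[0.996, 0.089, -0.001], [0.089, -0.996, -0.0], [-0.001, 0.0, -1.0]]
force: [0.9, 1.0, -0.7]
grip_width: 0.0
grip_force: 0.0
```

>>> play_rows(
  targets=[
    {"xyz": [-0.05,0.4,-0.2],"delta_rot": [0,0,0],"hand": 0},
    {"xyz": [-0.12,0.85,-0.5],"delta_rot": [0,0,0],"hand": 0},
    {"xyz": [-0.12,0.85,-0.8],"delta_rot": [0,0,0],"hand": 0},
    {"xyz": [-0.12,0.85,-0.8],"delta_rot": [0,0,0],"hand": 0},
  ],
)

```text
t: 7.2
position: [0.4611, 0.1639, 0.0997]
orientation: [[0.996, 0.093, -0.006], [0.093, -0.996, -0.001], [-0.006, 0.001, -1.0]]
force: [-0.6, -0.5, -0.1]
grip_width: 0.0005
grip_force: 0.0
```

```bash
python3 - <<'E'
from h import *
np.set_printoptions(precision=4,suppress=True)
s=sensors.read_state(); print(s["t"],s["position"],s["force"],s["grip_width"])
c=cam("wrist"); save(c,"w3.png",None,1)
h=cv2.cvtColor(c["im"],cv2.COLOR_RGB2HSV)
o=((h[...,0]>4)&(h[...,0]<18)&(h[...,1]>190)&(h[...,2]>100)); n,l,st,ce=cv2.connectedComponentsWithStats(o.astype(np.uint8)); k=1+st[1:,4].argmax(); print("orange",st[k],ce[k],ray(c,*ce[k],.074))
E
```

```text
7.2 [0.4611 0.1639 0.0997] [-0.5601 -0.5388 -0.0523] 0.0004627010291843358
orange [ 365  250   49   30 1274] [388.2708 265.0377] [0.473  0.1309 0.074 ]
```

>>> play_rows(
  targets=[
    {"xyz": [0.07,0,-0.15],"delta_rot": [0,0,0],"hand": 0},
    {"xyz": [0.07,0,-0.33],"delta_rot": [0,0,0],"hand": 0},
    {"xyz": [0.07,0,-0.33],"delta_rot": [0,0,0],"hand": 0},
  ],
)

```text
t: 7.55
position: [0.4707, 0.1621, 0.07]
orientation: [[0.996, 0.089, -0.001], [0.089, -0.996, -0.001], [-0.001, 0.001, -1.0]]
force: [-0.0, -1.3, 0.4]
grip_width: -0.0002
grip_force: 0.0
```

>>> play_rows(
  targets=[
    {"xyz": [0,-0.03,0],"delta_rot": [0,0,0],"hand": 0},
    {"xyz": [0.01,-0.06,0],"delta_rot": [0,0,0],"hand": 0},
    {"xyz": [0.01,-0.09,0],"delta_rot": [0,0,0],"hand": 0},
    {"xyz": [0.01,-0.12,0],"delta_rot": [0,0,0],"hand": 0},
    {"xyz": [0.01,-0.12,0],"delta_rot": [0,0,0],"hand": 0},
  ],
)

```text
t: 8.05
position: [0.4719, 0.151, 0.0706]
orientation: [[0.996, 0.09, 0.0], [0.09, -0.996, -0.0], [0.0, 0.0, -1.0]]
force: [-0.2, 0.0, -0.3]
grip_width: 0.0002
grip_force: 0.0
```

>>> play_rows(
  targets=[
    {"xyz": [0,0,-0.04],"delta_rot": [0,0,0],"hand": 0},
    {"xyz": [0,-0.03,-0.04],"delta_rot": [0,0,0],"hand": 0},
    {"xyz": [0,-0.06,-0.04],"delta_rot": [0,0,0],"hand": 0},
    {"xyz": [0,-0.09,-0.04],"delta_rot": [0,0,0],"hand": 0},
    {"xyz": [0,-0.09,-0.04],"delta_rot": [0,0,0],"hand": 0},
  ],
)

```text
t: 8.55
position: [0.4727, 0.1431, 0.0668]
orientation: [[0.996, 0.091, 0.002], [0.091, -0.996, 0.001], [0.002, -0.001, -1.0]]
force: [1.0, 2.9, 9.9]
grip_width: 0.0004
grip_force: 4.9
```

>>> play_rows(
  targets=[
    {"xyz": [0,0,0.02],"delta_rot": [0,0,0],"hand": 0},
    {"xyz": [0,-0.03,0.02],"delta_rot": [0,0,0],"hand": 0},
    {"xyz": [0,-0.05,0.02],"delta_rot": [0,0,0],"hand": 0},
    {"xyz": [0,-0.05,0.02],"delta_rot": [0,0,0],"hand": 0},
  ],
)

```text
t: 8.95
position: [0.4718, 0.1373, 0.0682]
orientation: [[0.996, 0.09, 0.0], [0.09, -0.996, 0.0], [0.0, -0.0, -1.0]]
force: [1.8, 4.2, 0.7]
grip_width: -0.0004
grip_force: 1.5
```

>>> play_rows(
  targets=[
    {"xyz": [0,-0.03,0],"delta_rot": [0,0,0],"hand": 0},
    {"xyz": [0,-0.03,0],"delta_rot": [0,0,0],"hand": 0},
    {"xyz": [0,-0.03,0],"delta_rot": [0,0,0],"hand": 0},
    {"xyz": [0,-0.03,0],"delta_rot": [0,0,0],"hand": 0},
  ],
)

```text
t: 9.35
position: [0.4718, 0.1366, 0.0683]
orientation: [[0.996, 0.092, 0.001], [0.092, -0.996, 0.003], [0.001, -0.003, -1.0]]
force: [1.9, 16.0, -3.7]
grip_width: 0.0001
grip_force: 7.6
```

```bash
python3 - <<'E'
from h import *
np.set_printoptions(precision=4,suppress=True)
c=cam("top"); np.savez("top2.npz",**c)
P=cloud(c); q=P[(np.abs(P[...,0]-.57)<.15)&(np.abs(P[...,1]-.13)<.12)]
print(np.percentile(q[:,2],[50,80,90,95,99])); save(c,"top2.png",(150,150,470,360),2.4)
E
```

```text
[0.1869 0.7293 0.7415 0.7473 0.7495]
```

View pics/top2.png

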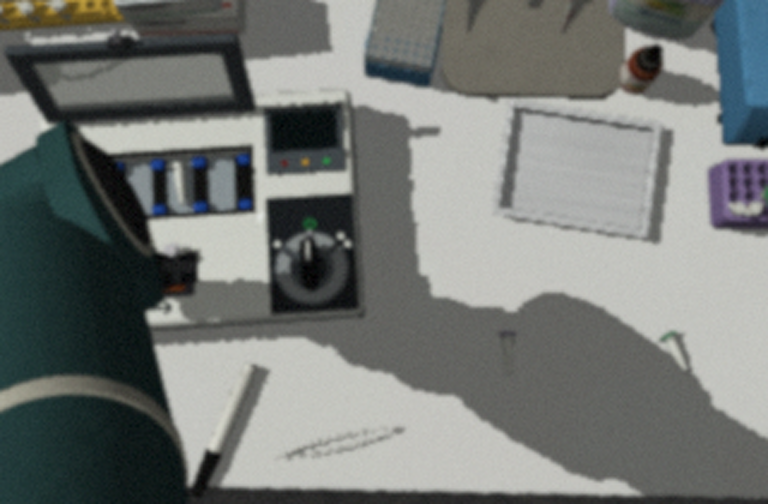

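The lid is open, at the upper left around (130,75), and a white tube lies in bay 3 at (178,185). I back off, go up, and give the hand a half turn so the camera stays clear of the lid.

>>> play_rows(
  targets=[
    {"xyz": [0,0.1,0],"delta_rot": [0,0,0],"hand": 0},
    {"xyz": [0,0.15,0],"delta_rot": [0,0,0],"hand": 0},
    {"xyz": [0,0.15,0.3],"delta_rot": [0,0,0],"hand": 0.1},
    {"xyz": [-0.1,0.15,0.6],"delta_rot": [0,0,0],"hand": 0.3},
    {"xyz": [-0.2,0.15,0.95],"delta_rot": [0,0,0],"hand": 0.3},
  ],
)

```text
t: 9.9
position: [0.4508, 0.1491, 0.1636]
orientation: [[0.996, 0.09, -0.002], [0.09, -0.996, -0.001], [-0.002, 0.001, -1.0]]
force: [0.2, 0.1, 0.3]
grip_width: 0.0255
grip_force: 0.0
```

>>> play_rows(
  targets=[
    {"xyz": [0,0,0.15],"delta_rot": [0,0,0.18],"hand": 0.3},
    {"xyz": [0,0,0.3],"delta_rot": [0,0,0.36],"hand": 0.3},
    {"xyz": [0,0,0.5],"delta_rot": [0,0,0.54],"hand": 0.3},
    {"xyz": [0,0,0.5],"delta_rot": [0,0,0.72],"hand": 0.3},
    {"xyz": [0,0,0.5],"delta_rot": [0,0,0.9],"hand": 0.3},
    {"xyz": [0,0,0.5],"delta_rot": [0,0,1],"hand": 0.3},
  ],
)

```text
t: 10.5
position: [0.4516, 0.1491, 0.2132]
orientation: [[0.636, 0.772, -0.0], [0.772, -0.636, -0.001], [-0.001, 0.0, -1.0]]
force: [-0.5, -0.5, -0.7]
grip_width: 0.0255
grip_force: 0.0
```

>>> play_rows(
  targets=[
    {"xyz": [0,0,0],"delta_rot": [0,0,0.18],"hand": 0.3},
    {"xyz": [0,0,0],"delta_rot": [0,0,0.36],"hand": 0.3},
    {"xyz": [0,0,0],"delta_rot": [0,0,0.54],"hand": 0.3},
    {"xyz": [0,0,0],"delta_rot": [0,0,0.72],"hand": 0.3},
    {"xyz": [0,0,0],"delta_rot": [0,0,0.9],"hand": 0.3},
    {"xyz": [0,0,0],"delta_rot": [0,0,1],"hand": 0.3},
  ],
)

```text
t: 11.1
position: [0.4515, 0.1491, 0.213]
orientation: [[-0.096, 0.995, -0.001], [0.995, 0.096, -0.001], [-0.001, -0.001, -1.0]]
force: [-0.3, 0.6, 1.0]
grip_width: 0.0257
grip_force: 0.0
```

>>> play_rows(
  targets=[
    {"xyz": [0,0,0],"delta_rot": [0,0,0.18],"hand": 0.3},
    {"xyz": [0,0,0],"delta_rot": [0,0,0.36],"hand": 0.3},
    {"xyz": [0,0,0],"delta_rot": [0,0,0.54],"hand": 0.3},
    {"xyz": [0,0,0],"delta_rot": [0,0,0.72],"hand": 0.3},
    {"xyz": [0,0,0],"delta_rot": [0,0,0.9],"hand": 0.3},
    {"xyz": [0,0,0],"delta_rot": [0,0,1],"hand": 0.3},
  ],
)

```text
t: 11.7
position: [0.4516, 0.1491, 0.213]
orientation: [[-0.772, 0.636, -0.001], [0.636, 0.772, -0.001], [-0.0, -0.001, -1.0]]
force: [-1.2, 0.0, -0.2]
grip_width: 0.0255
grip_force: 0.0
```

>>> play_rows(
  targets=[
    {"xyz": [0,0,0],"delta_rot": [0,0,0.18],"hand": 0.3},
    {"xyz": [0,0,0],"delta_rot": [0,0,0.36],"hand": 0.3},
    {"xyz": [0.2,0,0],"delta_rot": [0,0,0.54],"hand": 0.3},
    {"xyz": [0.5,0,0],"delta_rot": [0,0,0.72],"hand": 0.3},
    {"xyz": [0.8,-0.1,0],"delta_rot": [0,0,0.9],"hand": 0.3},
    {"xyz": [0.85,-0.15,0],"delta_rot": [0,0,1],"hand": 0.3},
    {"xyz": [0.85,-0.15,0],"delta_rot": [0,0,1],"hand": 0.3},
  ],
)

```text
t: 12.4
position: [0.5372, 0.1335, 0.2124]
orientation: [[-0.996, -0.09, -0.002], [-0.09, 0.996, -0.0], [0.002, 0.0, -1.0]]
force: [-0.7, -0.2, -0.7]
grip_width: 0.0256
grip_force: 0.0
```

```bash
python3 - <<'E'
from h import *
np.set_printoptions(precision=4,suppress=True)
s=sensors.read_state(); print(s["t"],s["position"],s["orientation"],s["joint_positions"],s["force"])
c=cam("wrist"); np.savez("w4.npz",**c); save(c,"w4.png")
E
```

```text
12.4 [0.5372 0.1335 0.2124] [[-0.9959 -0.0901 -0.0015]
 [-0.0901  0.9959 -0.0001]
 [ 0.0015  0.     -1.    ]] [ 0.3793  0.435  -0.8624  1.7911  0.3691  1.0877  1.0483] [-0.6719 -0.1996 -0.7205]
```

View pics/w4.png

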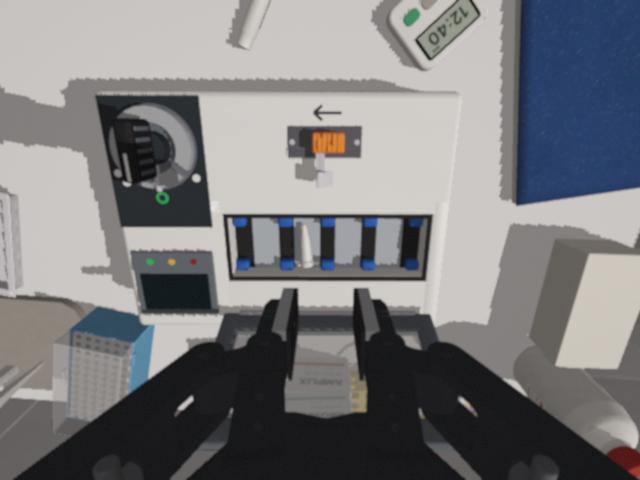

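All four bays are visible. One white tube lies in bay 3 at about (306,246), and bays 1, 2 and 4 are empty.

```bash
cat >> h.py <<'E'
C=np.array([.5435,.0954]); A=np.radians(4.96); MX=np.array([np.cos(A),np.sin(A)]); MY=np.array([-np.sin(A),np.cos(A)])
def mill(x,y): return C+MX*x+MY*y
E
python3 - <<'E'
from h import *
np.set_printoptions(precision=4,suppress=True)
c=dict(np.load("w4.npz"))
print("bay3",mill(.02,.02),"bays",[mill(.02,y) for y in (.1,.06,.02,-.02)])
print("tube",ray(c,305.5,225,.046),ray(c,307,268,.046),ray(c,306.3,246,.046))
h=cv2.cvtColor(c["im"],cv2.COLOR_RGB2HSV)
o=((h[...,0]>105)&(h[...,0]<130)&(h[...,1]>150)&(h[...,2]>60)).astype(np.uint8); o[:,440:]=0; o[300:]=0
n,l,st,ce=cv2.connectedComponentsWithStats(o)
for i in range(1,n):
    if st[i,4]>40:
        w=ray(c,*ce[i],.05); d=w[:2]-C; print(st[i,4],ce[i].round(1),w,"mill",d@MX,d@MY)
E
```

```text
bay3 [0.5617 0.1171] bays [array([0.5548, 0.1968]), array([0.5582, 0.1569]), array([0.5617, 0.1171]), array([0.5652, 0.0772])]
tube [0.5493 0.1154 0.046 ] [0.5934 0.12   0.046 ] [0.5704 0.1176 0.046 ]
111 [240.  221.7] [0.5503 0.0544 0.05  ] mill 0.0032270445384300385 -0.0414456956532669
115 [285.1 222. ] [0.5468 0.0964 0.05  ] mill 0.0033812300096595113 0.0006698206194010112
113 [327.1 221.9] [0.5433 0.1354 0.05  ] mill 0.003269540253621831 0.03983718069460544
114 [369.1 222. ] [0.5399 0.1744 0.05  ] mill 0.003227283366891238 0.07901242130519796
98 [414.9 222.4] [0.5365 0.217  0.05  ] mill 0.0035275941951477085 0.12178626817274062
132 [243.3 263.2] [0.592 0.058 0.05 ] mill 0.045109881387245365 -0.041478294899929435
134 [286.7 263.2] [0.5883 0.1    0.05  ] mill 0.04501628547918576 0.0007507842316865125
130 [327.  263.5] [0.5851 0.1391 0.05  ] mill 0.045268994337755414 0.03993426204112895
137 [367.3 263.7] [0.5819 0.1781 0.05  ] mill 0.045397303690193 0.07908722145955605
117 [410.9 263.6] [0.578  0.2204 0.05  ] mill 0.04521187098257431 0.121528772507675
```

>>> play_rows(
  targets=[
    {"xyz": [0.14,-0.1,-0.3],"delta_rot": [0,0,0],"hand": 0.3},
    {"xyz": [0.28,-0.165,-0.6],"delta_rot": [0,0,0],"hand": 0.3},
    {"xyz": [0.28,-0.165,-1],"delta_rot": [0,0,0],"hand": 0.3},
    {"xyz": [0.28,-0.165,-1],"delta_rot": [0,0,0],"hand": 0.3},
  ],
)

```text
t: 12.85
position: [0.5618, 0.1176, 0.1095]
orientation: [[-0.996, -0.089, -0.007], [-0.089, 0.996, -0.001], [0.007, -0.001, -1.0]]
force: [-1.6, 0.7, 0.4]
grip_width: 0.0256
grip_force: 0.0
```

```bash
python3 - <<'E'
from h import *
np.set_printoptions(precision=4,suppress=True)
s=sensors.read_state(); print(s["t"],s["position"],s["force"])
c=cam("wrist"); np.savez("w5.npz",**c); save(c,"w5.png",(160,60,480,420),1.6)
print(proj(c,[.565,.117,.046]),proj(c,s["position"]))
E
```

```text
12.85 [0.5618 0.1176 0.1095] [-1.5571  0.7086  0.3578]
[324.5965 259.7554] [325.9978 304.234 ]
```

View pics/w5.png

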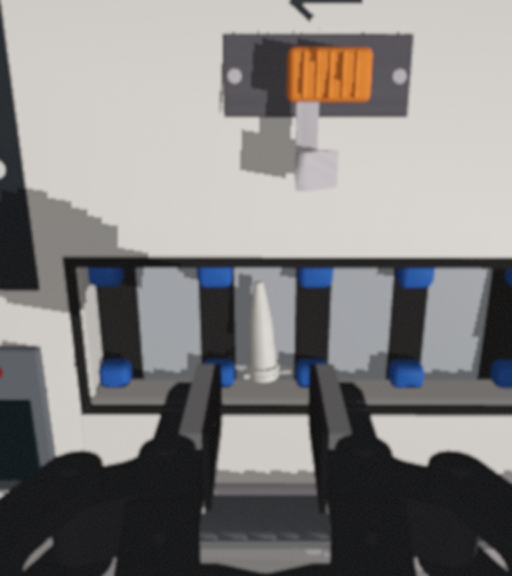

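The tube lies midway between the fingers. I go down and grip it.

>>> play_rows(
  targets=[
    {"xyz": [0.03,0,-0.25],"delta_rot": [0,0,0],"hand": 0.3},
    {"xyz": [0.03,0,-0.5],"delta_rot": [0,0,0],"hand": 0.3},
    {"xyz": [0.03,0,-0.65],"delta_rot": [0,0,0],"hand": 0.3},
    {"xyz": [0.03,0,-0.65],"delta_rot": [0,0,0],"hand": 0.3},
    {"xyz": [0.03,0,-0.65],"delta_rot": [0,0,0],"hand": 0.05},
    {"xyz": [0.03,0,-0.65],"delta_rot": [0,0,0],"hand": 0.05},
    {"xyz": [0.03,0,-0.65],"delta_rot": [0,0,0],"hand": 0.05},
    {"xyz": [0.03,0,-0.65],"delta_rot": [0,0,0],"hand": 0.05},
    {"xyz": [0.03,0,-0.65],"delta_rot": [0,0,0],"hand": 0.05},
  ],
  grip_force=30,
)

```text
t: 13.8
position: [0.5684, 0.1185, 0.0498]
orientation: [[-0.996, -0.09, 0.002], [-0.09, 0.996, 0.0], [-0.002, 0.0, -1.0]]
force: [-2.9, 1.0, 10.5]
grip_width: 0.0107
grip_force: 30.4
```

>>> play_rows(
  targets=[
    {"xyz": [0,0,0.3],"delta_rot": [0,0,0],"hand": 0.05},
    {"xyz": [0,0,0.6],"delta_rot": [0,0,0],"hand": 0.05},
    {"xyz": [0,0,1],"delta_rot": [0,0,0],"hand": 0.05},
    {"xyz": [0,0,1],"delta_rot": [0,0,0],"hand": 0.05},
  ],
)

```text
t: 14.2
position: [0.5699, 0.119, 0.1538]
orientation: [[-0.996, -0.09, 0.007], [-0.09, 0.996, 0.001], [-0.007, 0.0, -1.0]]
force: [0.7, 0.9, -0.1]
grip_width: 0.0108
grip_force: 29.2
```

>>> play_rows(
  targets=[
    {"xyz": [0,-0.25,0.1],"delta_rot": [0,0,0],"hand": 0.05},
    {"xyz": [0,-0.5,0.1],"delta_rot": [0,0,0],"hand": 0.05},
    {"xyz": [0,-0.75,0.1],"delta_rot": [0,0,0],"hand": 0.05},
    {"xyz": [0,-1,0.1],"delta_rot": [0,0,0],"hand": 0.05},
  ],
)

```text
t: 14.6
position: [0.5678, 0.017, 0.1589]
orientation: [[-0.996, -0.09, 0.001], [-0.09, 0.996, -0.0], [-0.001, -0.0, -1.0]]
force: [-0.7, -0.1, -0.4]
grip_width: 0.0109
grip_force: 29.3
```

```bash
python3 - <<'E'
from h import *
np.set_printoptions(precision=4,suppress=True)
s=sensors.read_state(); print(s["t"],s["position"],s["grip_width"],s["joint_positions"])
c=dict(np.load("top1.npz"))
for p in [(365,193),(427,203),(420,250),(357,240)]: print(ray(c,*p,.016))
h=cv2.cvtColor(c["im"],cv2.COLOR_RGB2HSV)
E
```

```text
14.6 [0.5678 0.017  0.1589] 0.010884378547625091 [ 0.5322  0.5184 -0.8024  1.8063  0.4372  1.0025  1.2153]
[ 0.6647 -0.212   0.016 ]
[ 0.6435 -0.3628  0.016 ]
[ 0.5279 -0.3441  0.016 ]
[ 0.5485 -0.1935  0.016 ]
```

>>> play_rows(
  targets=[
    {"xyz": [0.03,-0.25,0],"delta_rot": [0,0,0],"hand": 0.05},
    {"xyz": [0.06,-0.5,0],"delta_rot": [0,0,0],"hand": 0.05},
    {"xyz": [0.1,-0.75,0],"delta_rot": [0,0,0],"hand": 0.05},
    {"xyz": [0.1,-1,0],"delta_rot": [0,0,0],"hand": 0.05},
  ],
)

```text
t: 15.0
position: [0.5781, -0.083, 0.1589]
orientation: [[-0.996, -0.09, 0.001], [-0.09, 0.996, -0.0], [-0.001, -0.0, -1.0]]
force: [0.6, 0.3, -0.2]
grip_width: 0.0106
grip_force: 29.3
```

>>> play_rows(
  targets=[
    {"xyz": [0.03,-0.25,0],"delta_rot": [0,0,0],"hand": 0.05},
    {"xyz": [0.06,-0.5,0],"delta_rot": [0,0,0],"hand": 0.05},
    {"xyz": [0.1,-0.75,0],"delta_rot": [0,0,0],"hand": 0.05},
    {"xyz": [0.1,-1,0],"delta_rot": [0,0,0],"hand": 0.05},
  ],
)

```text
t: 15.4
position: [0.5881, -0.183, 0.1589]
orientation: [[-0.996, -0.09, 0.001], [-0.09, 0.996, -0.0], [-0.001, -0.0, -1.0]]
force: [-0.1, 0.4, -0.6]
grip_width: 0.0108
grip_force: 29.3
```

>>> play_rows(
  targets=[
    {"xyz": [0.03,-0.25,0],"delta_rot": [0,0,0],"hand": 0.05},
    {"xyz": [0.06,-0.5,-0.3],"delta_rot": [0,0,0],"hand": 0.05},
    {"xyz": [0.1,-0.75,-0.6],"delta_rot": [0,0,0],"hand": 0.05},
    {"xyz": [0.1,-0.92,-0.9],"delta_rot": [0,0,0],"hand": 0.05},
    {"xyz": [0.1,-0.92,-0.9],"delta_rot": [0,0,0],"hand": 0.05},
  ],
)

```text
t: 15.9
position: [0.5953, -0.2763, 0.0646]
orientation: [[-0.996, -0.087, -0.005], [-0.087, 0.996, 0.001], [0.004, 0.001, -1.0]]
force: [-0.6, -0.2, -0.2]
grip_width: 0.0109
grip_force: 29.3
```

```bash
python3 - <<'E'
from h import *
np.set_printoptions(precision=4,suppress=True)
s=sensors.read_state(); print(s["t"],s["position"],s["grip_width"],s["grip_force"])
c=cam("wrist"); np.savez("w6.npz",**c); save(c,"w6.png")
P=cloud(c); m=(P[...,2]>.011)&(P[...,2]<.024)&(abs(P[...,0]-.6)<.11)&(abs(P[...,1]+.28)<.11); q=P[m]; print(len(q),cv2.minAreaRect(q[:,:2].astype(np.float32)))
E
```

```text
15.9 [ 0.5953 -0.2763  0.0646] 0.010943025700220608 29.318954944610596
10848 ((0.6278666853904724, -0.25803980231285095), (0.19549432396888733, 0.16846726834774017), 82.20130157470703)
```

View pics/w6.png

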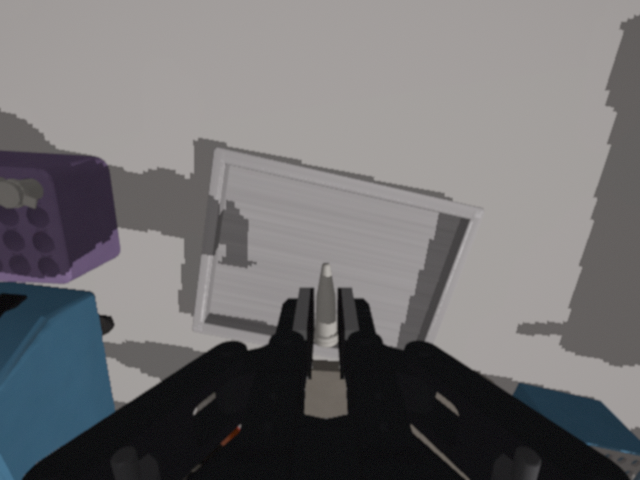

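The tube is held over the middle of the tray, so I lower and release it.

>>> play_rows(
  targets=[
    {"xyz": [0,0,-0.2],"delta_rot": [0,0,0],"hand": 0.05},
    {"xyz": [0,0,-0.4],"delta_rot": [0,0,0],"hand": 0.05},
    {"xyz": [0,0,-0.48],"delta_rot": [0,0,0],"hand": 0.05},
    {"xyz": [0,0,-0.48],"delta_rot": [0,0,0],"hand": 0.05},
    {"xyz": [0,0,-0.48],"delta_rot": [0,0,0],"hand": 0.05},
  ],
)

```text
t: 16.45
position: [0.5981, -0.2736, 0.0207]
orientation: [[-0.996, -0.091, 0.001], [-0.091, 0.996, -0.0], [-0.0, -0.0, -1.0]]
force: [-0.4, 0.1, 0.0]
grip_width: 0.0103
grip_force: 29.3
```

>>> play_rows(
  targets=[
    {"xyz": [0,0,-0.03],"delta_rot": [0,0,0],"hand": 0.05},
    {"xyz": [0,0,-0.06],"delta_rot": [0,0,0],"hand": 0.05},
    {"xyz": [0,0,-0.06],"delta_rot": [0,0,0],"hand": 0.15},
    {"xyz": [0,0,-0.06],"delta_rot": [0,0,0],"hand": 0.3},
    {"xyz": [0,0,-0.06],"delta_rot": [0,0,0],"hand": 0.3},
    {"xyz": [0,0,0.3],"delta_rot": [0,0,0],"hand": 0.3},
    {"xyz": [0,0,0.6],"delta_rot": [0,0,0],"hand": 0.3},
    {"xyz": [-0.3,0,0.9],"delta_rot": [0,0,0],"hand": 0.3},
    {"xyz": [-0.6,0,1],"delta_rot": [0,0,0],"hand": 0.3},
  ],
)

```text
t: 17.35
position: [0.5384, -0.2737, 0.1229]
orientation: [[-0.996, -0.091, 0.003], [-0.091, 0.996, -0.002], [-0.003, -0.002, -1.0]]
force: [0.7, -1.0, 0.6]
grip_width: 0.026
grip_force: 0.0
```

>>> play_rows(
  targets=[
    {"xyz": [-0.3,0.1,0.2],"delta_rot": [0,0,0],"hand": 0.3},
    {"xyz": [-0.6,0.2,0.4],"delta_rot": [0,0,0],"hand": 0.3},
    {"xyz": [-0.8,0.2,0.7],"delta_rot": [0,0,0],"hand": 0.3},
    {"xyz": [-0.8,0.2,0.7],"delta_rot": [0,0,0],"hand": 0.3},
  ],
)

```text
t: 17.75
position: [0.457, -0.2547, 0.1935]
orientation: [[-0.996, -0.09, 0.002], [-0.09, 0.996, -0.004], [-0.002, -0.004, -1.0]]
force: [0.9, -0.9, 0.6]
grip_width: 0.0255
grip_force: 0.0
```

```bash
python3 - <<'E'
from h import *
np.set_printoptions(precision=4,suppress=True)
s=sensors.read_state(); print(s["t"],s["position"],s["orientation"])
c=cam("wrist"); np.savez("w7.npz",**c); save(c,"w7.png")
print("pur",proj(c,[.414,-.21,.006]),"grn",proj(c,[.42,-.373,.006]))
E
```

```text
17.75 [ 0.457  -0.2547  0.1935] [[-0.996  -0.0895  0.0022]
 [-0.0896  0.996  -0.004 ]
 [-0.0018 -0.0042 -1.    ]]
pur [376.8221 168.896 ] grn [206.256 159.908]
```

View pics/w7.png

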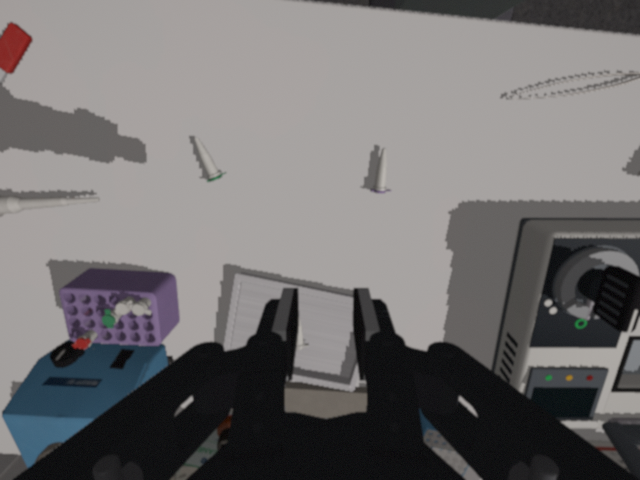

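The finished tube lies in the tray at (302,335). The purple tube runs from (380,147) to its cap at (381,190), and the green one from (193,137) to its cap at (216,178).

```bash
python3 - <<'E'
from h import *
np.set_printoptions(precision=4,suppress=True)
c=dict(np.load("w7.npz"))
for n,a,b in [("pur",(381,147),(380.5,191)),("grn",(193,137),(216,179))]:
    p,q=ray(c,*a,.004),ray(c,*b,.006); print(n,p,q,"len",np.linalg.norm(q-p),"mid",(p+q)/2,"yaw",np.degrees(np.arctan2(*(q-p)[1::-1])))
im=c["im"].astype(int); h=cv2.cvtColor(c["im"],cv2.COLOR_RGB2HSV)
for n,(u,v) in [("pur",(381,190)),("grn",(216,177))]:
    w=h[v-12:v+12,u-20:u+20]; lo,hi=(120,165) if n=="pur" else (45,85)
    m=(w[...,0]>lo)&(w[...,0]<hi)&(w[...,1]>60); y,x=np.nonzero(m); print(n,m.sum(),x.mean()+u-20,y.mean()+v-12,ray(c,x.mean()+u-20,y.mean()+v-12,.006))
E
```

```text
pur [ 0.3936 -0.2085  0.004 ] [ 0.4349 -0.2035  0.006 ] len 0.041717922761707056 mid [ 0.4142 -0.206   0.005 ] yaw 6.968758480693166
grn [ 0.4001 -0.3856  0.004 ] [ 0.4374 -0.364   0.006 ] len 0.043155783478757474 mid [ 0.4188 -0.3748  0.005 ] yaw 30.057918807364143
pur 0 nan nan [nan nan nan]
grn 16 215.3125 177.625 [ 0.4362 -0.3646  0.006 ]<stdin>:9: RuntimeWarning: Mean of empty slice.
  ret = ret.dtype.type(ret / rcount)
```

>>> play_rows(
  targets=[
    {"xyz": [-0.2,0.25,-0.3],"delta_rot": [0,0,0.04],"hand": 0.5},
    {"xyz": [-0.42,0.49,-0.6],"delta_rot": [0,0,0.04],"hand": 0.5},
    {"xyz": [-0.42,0.49,-1],"delta_rot": [0,0,0.04],"hand": 0.5},
    {"xyz": [-0.42,0.49,-1],"delta_rot": [0,0,0.04],"hand": 0.5},
  ],
)

```text
t: 18.2
position: [0.4137, -0.2035, 0.0868]
orientation: [[-0.992, -0.123, -0.005], [-0.123, 0.992, 0.004], [0.005, 0.004, -1.0]]
force: [-0.9, -0.4, 0.6]
grip_width: 0.0425
grip_force: 0.0
```

>>> play_rows(
  targets=[
    {"xyz": [0,0,-0.3],"delta_rot": [0,0,0],"hand": 0.5},
    {"xyz": [0,0,-0.5],"delta_rot": [0,0,0],"hand": 0.5},
    {"xyz": [0,0,-0.6],"delta_rot": [0,0,0],"hand": 0.5},
    {"xyz": [0,0,-0.6],"delta_rot": [0,0,0],"hand": 0.5},
  ],
)

```text
t: 18.6
position: [0.4162, -0.2049, 0.0302]
orientation: [[-0.993, -0.122, -0.001], [-0.122, 0.993, 0.001], [0.0, 0.001, -1.0]]
force: [0.3, -0.8, 1.1]
grip_width: 0.0428
grip_force: 0.0
```

```bash
python3 - <<'E'
from h import *
np.set_printoptions(precision=4,suppress=True)
s=sensors.read_state(); print(s["t"],s["position"],s["orientation"][0])
c=cam("wrist"); np.savez("w8.npz",**c); save(c,"w8.png",(200,130,460,400),1.5)
print(proj(c,[.4142,-.206,.006]),proj(c,s["position"]))
E
```

```text
18.6 [ 0.4162 -0.2049  0.0302] [-0.9925 -0.1219 -0.0005]
[324.2886 278.0108] [325.9996 304.2456]
```

View pics/w8.png

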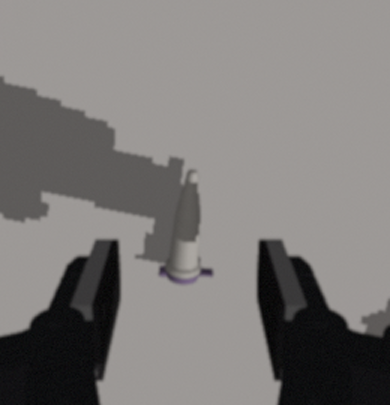

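The purple tube is centred between the fingers. I grip it and lift.

>>> play_rows(
  targets=[
    {"xyz": [0,0,-0.1],"delta_rot": [0,0,0],"hand": 0.5},
    {"xyz": [0,0,-0.18],"delta_rot": [0,0,0],"hand": 0.5},
    {"xyz": [0,0,-0.18],"delta_rot": [0,0,0],"hand": 0.2},
    {"xyz": [0,0,-0.18],"delta_rot": [0,0,0],"hand": 0.05},
    {"xyz": [0,0,-0.18],"delta_rot": [0,0,0],"hand": 0.05},
    {"xyz": [0,0,-0.18],"delta_rot": [0,0,0],"hand": 0.05},
    {"xyz": [0,0,-0.18],"delta_rot": [0,0,0],"hand": 0.05},
    {"xyz": [0,0,-0.18],"delta_rot": [0,0,0],"hand": 0.05},
    {"xyz": [0,0,0.2],"delta_rot": [0,0,0],"hand": 0.05},
    {"xyz": [0,0,0.5],"delta_rot": [0,0,0],"hand": 0.05},
    {"xyz": [0,0,0.8],"delta_rot": [0,0,0],"hand": 0.05},
    {"xyz": [0,0,1],"delta_rot": [0,0,0],"hand": 0.05},
    {"xyz": [0,0,1],"delta_rot": [0,0,0],"hand": 0.05},
  ],
  grip_force=40,
)

```text
t: 19.95
position: [0.4167, -0.2056, 0.1324]
orientation: [[-0.993, -0.121, 0.003], [-0.121, 0.993, -0.003], [-0.002, -0.003, -1.0]]
force: [-0.6, -0.2, -0.4]
grip_width: 0.0043
grip_force: 0.0
```

The grip closed on nothing, so I take a look.

```bash
python3 - <<'E'
from h import *
np.set_printoptions(precision=4,suppress=True)
c=cam("wrist"); np.savez("w9.npz",**c); save(c,"w9.png",(120,0,520,400),1.25)
print(proj(c,[.4142,-.206,.006]))
h=cv2.cvtColor(c["im"],cv2.COLOR_RGB2HSV)
for a in range(100,180,20): print(a,((h[...,0]>=a)&(h[...,0]<a+20)&(h[...,1]>50)).sum())
E
```

```text
[326.0105 223.2421]
100 9721
120 11418
140 1940
160 616
```

View pics/w9.png

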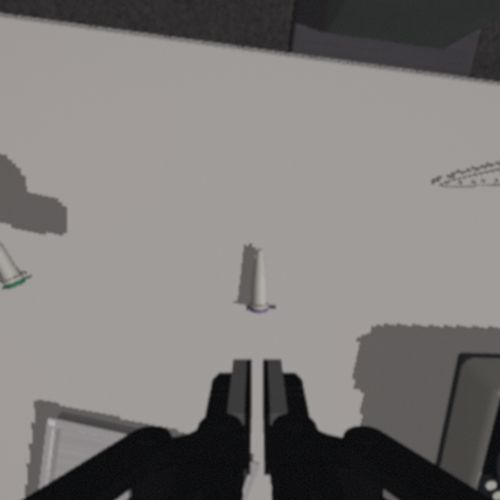

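```bash
python3 - <<'E'
from h import *
np.set_printoptions(precision=4,suppress=True)
c=dict(np.load("w9.npz")); s=sensors.read_state(); print(s["position"])
p,q=ray(c,120+259/1.25,248/1.25,.005),ray(c,120+260/1.25,308/1.25,.006); print(p,q,(p+q)/2,np.linalg.norm(p-q),np.degrees(np.arctan2(*(q-p)[1::-1])))
E
```

```text
[ 0.416  -0.2055  0.1311]
[ 0.3936 -0.2075  0.005 ] [ 0.4342 -0.2019  0.006 ] [ 0.4139 -0.2047  0.0055] 0.04098541561042304 7.9304417414356125
```

>>> play_rows(
  targets=[
    {"xyz": [0,0,-0.3],"delta_rot": [0,0,0],"hand": 0.4},
    {"xyz": [0,0,-0.6],"delta_rot": [0,0,0],"hand": 0.4},
    {"xyz": [0,0,-0.9],"delta_rot": [0,0,0],"hand": 0.4},
    {"xyz": [0,0,-0.9],"delta_rot": [0,0,0],"hand": 0.4},
    {"xyz": [0,0,-0.9],"delta_rot": [0,0,0],"hand": 0.4},
  ],
)

```text
t: 20.5
position: [0.4156, -0.2043, 0.0402]
orientation: [[-0.992, -0.123, -0.001], [-0.123, 0.992, 0.001], [0.001, 0.001, -1.0]]
force: [-0.4, 0.3, 0.6]
grip_width: 0.0344
grip_force: 0.0
```

>>> play_rows(
  targets=[
    {"xyz": [0,0,-0.15],"delta_rot": [0,0,0],"hand": 0.4},
    {"xyz": [0,0,-0.29],"delta_rot": [0,0,0],"hand": 0.4},
    {"xyz": [0,0,-0.29],"delta_rot": [0,0,0],"hand": 0.4},
    {"xyz": [0,0,-0.29],"delta_rot": [0,0,0],"hand": 0.05},
    {"xyz": [0,0,-0.29],"delta_rot": [0,0,0],"hand": 0.05},
    {"xyz": [0,0,-0.29],"delta_rot": [0,0,0],"hand": 0.05},
    {"xyz": [0,0,-0.29],"delta_rot": [0,0,0],"hand": 0.05},
    {"xyz": [0,0,-0.29],"delta_rot": [0,0,0],"hand": 0.05},
    {"xyz": [0,0,-0.29],"delta_rot": [0,0,0],"hand": 0.05},
  ],
)

```text
t: 21.4
position: [0.4165, -0.2048, 0.0125]
orientation: [[-0.993, -0.122, 0.002], [-0.122, 0.993, -0.001], [-0.001, -0.001, -1.0]]
force: [-3.1, 4.4, 16.2]
grip_width: 0.0046
grip_force: 16.7
```

```bash
python3 - <<'E'
from h import *
np.set_printoptions(precision=4,suppress=True)
s=sensors.read_state();print(s["position"],s["grip_width"],s["grip_force"])
c=cam("wrist"); np.savez("w10.npz",**c); P=cloud(c)
for nm,cc in [("w9",dict(np.load("w9.npz"))),("now",c)]:
    P=cloud(cc); m=(P[...,2]>.004)&(P[...,2]<.02)&(abs(P[...,0]-.40)<.06)&(abs(P[...,1]+.205)<.06)
    m=m.astype(np.uint8); m[300:]=0
    n,l,st,ce=cv2.connectedComponentsWithStats(m)
    for i in range(1,n):
        if st[i,4]>30: q=P[l==i]; print(nm,st[i],q.mean(0),q.min(0),q.max(0))
    h=cv2.cvtColor(cc["im"],cv2.COLOR_RGB2HSV)
    v=245 if nm=="w9" else 300
    if nm=="w9": print(h[240:250,316:340:3].reshape(10,-1,3)[5:9].tolist())
E
```

```text
[ 0.4165 -0.2048  0.0125] 0.004624542592264844 16.700808178866282
w9 [317 200  24  51 579] [ 0.4183 -0.2045  0.0103] [ 0.394  -0.2112  0.0046] [ 0.4357 -0.192   0.0143]
[[[8, 7, 138], [145, 23, 66], [15, 16, 96], [15, 16, 125], [19, 14, 146], [17, 15, 156], [170, 12, 130], [143, 35, 88]], [[6, 9, 142], [137, 53, 77], [0, 11, 92], [13, 13, 134], [15, 13, 158], [5, 10, 153], [150, 18, 128], [143, 27, 112]], [[0, 7, 144], [139, 43, 100], [143, 28, 82], [165, 12, 124], [160, 10, 146], [145, 21, 135], [143, 23, 134], [160, 11, 140]], [[0, 7, 152], [146, 16, 126], [143, 36, 86], [138, 42, 110], [142, 35, 130], [138, 48, 132], [146, 14, 142], [0, 6, 157]]]
now [306 255  25  45 589] [ 0.4046 -0.2087  0.0104] [ 0.3942 -0.2151  0.0057] [ 0.4164 -0.2028  0.0199]
now [331 288  15   5  54] [ 0.4052 -0.2008  0.018 ] [ 0.4044 -0.2039  0.0146] [ 0.406  -0.1973  0.0199]
```

The pads pinched over the tube's top, because partly open tips stand further back. I reopen and go lower, watching for bench contact.

>>> play_rows(
  targets=[
    {"xyz": [0,0,0.05],"delta_rot": [0,0,0],"hand": 0.15},
    {"xyz": [0,0,0.1],"delta_rot": [0,0,0],"hand": 0.3},
    {"xyz": [0,0,0.1],"delta_rot": [0,0,0],"hand": 0.3},
    {"xyz": [0,0,0.1],"delta_rot": [0,0,0],"hand": 0.3},
  ],
)

```text
t: 21.85
position: [0.4157, -0.2052, 0.0215]
orientation: [[-0.993, -0.121, 0.0], [-0.121, 0.993, -0.0], [-0.0, -0.0, -1.0]]
force: [-0.3, -0.5, 0.3]
grip_width: 0.0254
grip_force: 0.0
```

>>> play_rows(
  targets=[
    {"xyz": [0,0,-0.08],"delta_rot": [0,0,0],"hand": 0.3},
    {"xyz": [0,0,-0.12],"delta_rot": [0,0,0],"hand": 0.3},
    {"xyz": [0,0,-0.12],"delta_rot": [0,0,0],"hand": 0.3},
  ],
)

```text
t: 22.15
position: [0.4152, -0.2046, 0.0084]
orientation: [[-0.993, -0.122, -0.001], [-0.122, 0.993, 0.001], [0.001, 0.001, -1.0]]
force: [-0.2, -0.0, -0.1]
grip_width: 0.0254
grip_force: 0.0
```

>>> play_rows(
  targets=[
    {"xyz": [0,0,-0.02],"delta_rot": [0,0,0],"hand": 0.3},
    {"xyz": [0,0,-0.03],"delta_rot": [0,0,0],"hand": 0.3},
    {"xyz": [0,0,-0.03],"delta_rot": [0,0,0],"hand": 0.3},
  ],
)

```text
t: 22.45
position: [0.4157, -0.2049, 0.0062]
orientation: [[-0.993, -0.122, -0.0], [-0.122, 0.993, 0.0], [0.0, 0.0, -1.0]]
force: [0.9, -0.8, 0.2]
grip_width: 0.0255
grip_force: 0.0
```

>>> play_rows(
  targets=[
    {"xyz": [0,0,-0.02],"delta_rot": [0,0,0],"hand": 0.3},
    {"xyz": [0,0,-0.02],"delta_rot": [0,0,0],"hand": 0.05},
    {"xyz": [0,0,-0.02],"delta_rot": [0,0,0],"hand": 0.05},
    {"xyz": [0,0,-0.02],"delta_rot": [0,0,0],"hand": 0.05},
    {"xyz": [0,0,-0.02],"delta_rot": [0,0,0],"hand": 0.05},
    {"xyz": [0,0,-0.02],"delta_rot": [0,0,0],"hand": 0.05},
  ],
)

```text
t: 23.05
position: [0.4158, -0.205, 0.0043]
orientation: [[-0.993, -0.122, 0.0], [-0.122, 0.993, -0.0], [-0.0, -0.0, -1.0]]
force: [0.2, -0.9, 1.1]
grip_width: 0.0108
grip_force: 39.2
```

Gripped: 10.8 mm at 39 N, as with the first tube. I carry it to bay 3.

>>> play_rows(
  targets=[
    {"xyz": [0,0,0.3],"delta_rot": [0,0,0],"hand": 0.05},
    {"xyz": [0,0,0.6],"delta_rot": [0,0,0],"hand": 0.05},
    {"xyz": [0,0,1],"delta_rot": [0,0,-0.045],"hand": 0.05},
  ],
)

```text
t: 23.35
position: [0.415, -0.2044, 0.1046]
orientation: [[-0.996, -0.087, -0.002], [-0.087, 0.996, 0.002], [0.001, 0.002, -1.0]]
force: [0.0, -1.9, 0.7]
grip_width: 0.0114
grip_force: 39.1
```

>>> play_rows(
  targets=[
    {"xyz": [0.1,0.1,0.4],"delta_rot": [0,0,0],"hand": 0.05},
    {"xyz": [0.2,0.4,0.6],"delta_rot": [0,0,0],"hand": 0.05},
    {"xyz": [0.3,0.7,0.6],"delta_rot": [0,0,0],"hand": 0.05},
    {"xyz": [0.5,1,0.6],"delta_rot": [0,0,0],"hand": 0.05},
  ],
)

```text
t: 23.75
position: [0.4656, -0.1045, 0.165]
orientation: [[-0.996, -0.085, 0.001], [-0.085, 0.996, -0.002], [-0.001, -0.002, -1.0]]
force: [0.6, 0.4, -0.6]
grip_width: 0.0112
grip_force: 39.1
```

>>> play_rows(
  targets=[
    {"xyz": [0.1,0.25,0],"delta_rot": [0,0,0],"hand": 0.05},
    {"xyz": [0.2,0.5,0],"delta_rot": [0,0,0],"hand": 0.05},
    {"xyz": [0.3,0.75,0],"delta_rot": [0,0,0],"hand": 0.05},
    {"xyz": [0.5,1,0],"delta_rot": [0,0,0],"hand": 0.05},
  ],
)

```text
t: 24.15
position: [0.5154, -0.0041, 0.1642]
orientation: [[-0.996, -0.087, -0.0], [-0.087, 0.996, -0.001], [0.0, -0.001, -1.0]]
force: [0.7, -0.3, -0.1]
grip_width: 0.011
grip_force: 39.1
```

>>> play_rows(
  targets=[
    {"xyz": [0.1,0.25,0],"delta_rot": [0,0,0],"hand": 0.05},
    {"xyz": [0.2,0.5,0],"delta_rot": [0,0,0],"hand": 0.05},
    {"xyz": [0.3,0.75,0],"delta_rot": [0,0,0],"hand": 0.05},
    {"xyz": [0.5,1,0],"delta_rot": [0,0,0],"hand": 0.05},
  ],
)

```text
t: 24.55
position: [0.5655, 0.0961, 0.1642]
orientation: [[-0.996, -0.087, -0.0], [-0.087, 0.996, -0.001], [0.0, -0.001, -1.0]]
force: [-0.2, -0.7, 0.9]
grip_width: 0.0111
grip_force: 39.1
```

>>> play_rows(
  targets=[
    {"xyz": [0,0.22,0],"delta_rot": [0,0,0],"hand": 0.05},
    {"xyz": [0,0.22,0],"delta_rot": [0,0,0],"hand": 0.05},
    {"xyz": [0,0.22,0],"delta_rot": [0,0,0],"hand": 0.05},
  ],
)

```text
t: 24.85
position: [0.5655, 0.1172, 0.164]
orientation: [[-0.996, -0.088, -0.0], [-0.088, 0.996, -0.0], [0.0, -0.0, -1.0]]
force: [-0.4, -0.7, -0.0]
grip_width: 0.0108
grip_force: 39.1
```

>>> play_rows(
  targets=[
    {"xyz": [0.01,0.005,-0.3],"delta_rot": [0,0,0],"hand": 0.05},
    {"xyz": [0.01,0.005,-0.6],"delta_rot": [0,0,0],"hand": 0.05},
    {"xyz": [0.01,0.005,-0.8],"delta_rot": [0,0,0],"hand": 0.05},
    {"xyz": [0.01,0.005,-0.9],"delta_rot": [0,0,0],"hand": 0.05},
    {"xyz": [0.01,0.005,-0.9],"delta_rot": [0,0,0],"hand": 0.05},
  ],
)

```text
t: 25.35
position: [0.5663, 0.1166, 0.0735]
orientation: [[-0.996, -0.086, -0.002], [-0.086, 0.996, -0.001], [0.002, -0.0, -1.0]]
force: [0.4, -0.1, 0.8]
grip_width: 0.0111
grip_force: 39.1
```

>>> play_rows(
  targets=[
    {"xyz": [0,0,-0.1],"delta_rot": [0,0,0],"hand": 0.05},
    {"xyz": [0,0,-0.2],"delta_rot": [0,0,0],"hand": 0.05},
    {"xyz": [0,0,-0.26],"delta_rot": [0,0,0],"hand": 0.05},
    {"xyz": [0,0,-0.26],"delta_rot": [0,0,0],"hand": 0.05},
  ],
)

```text
t: 25.75
position: [0.5663, 0.1174, 0.0475]
orientation: [[-0.996, -0.087, -0.001], [-0.087, 0.996, -0.0], [0.001, -0.0, -1.0]]
force: [-1.2, 0.2, -0.4]
grip_width: 0.0112
grip_force: 39.1
```

Lower a touch more, release, and rise.

>>> play_rows(
  targets=[
    {"xyz": [0,0,-0.03],"delta_rot": [0,0,0],"hand": 0.05},
    {"xyz": [0,0,-0.03],"delta_rot": [0,0,0],"hand": 0.15},
    {"xyz": [0,0,-0.03],"delta_rot": [0,0,0],"hand": 0.25},
    {"xyz": [0,0,-0.03],"delta_rot": [0,0,0],"hand": 0.28},
    {"xyz": [0,0,-0.03],"delta_rot": [0,0,0],"hand": 0.28},
    {"xyz": [0,0,0.3],"delta_rot": [0,0,0],"hand": 0.28},
    {"xyz": [0,0,0.6],"delta_rot": [0,0,0],"hand": 0.28},
    {"xyz": [0,0,1],"delta_rot": [0,0,0],"hand": 0.28},
    {"xyz": [0,0,1],"delta_rot": [0,0,0],"hand": 0.28},
  ],
)

```text
t: 26.65
position: [0.5687, 0.1185, 0.1529]
orientation: [[-0.996, -0.087, 0.006], [-0.087, 0.996, 0.001], [-0.006, 0.0, -1.0]]
force: [-0.6, 0.0, -0.1]
grip_width: 0.0237
grip_force: 0.0
```

>>> play_rows(
  targets=[
    {"xyz": [-0.2,-0.2,0.2],"delta_rot": [0,0,0],"hand": 0.28},
    {"xyz": [-0.4,-0.5,0.3],"delta_rot": [0,0,0],"hand": 0.28},
    {"xyz": [-0.4,-0.8,0.3],"delta_rot": [0,0,0],"hand": 0.28},
    {"xyz": [-0.4,-1,0.3],"delta_rot": [0,0,0],"hand": 0.28},
  ],
)

```text
t: 27.05
position: [0.5264, 0.0153, 0.1786]
orientation: [[-0.996, -0.085, 0.001], [-0.085, 0.996, -0.001], [-0.001, -0.001, -1.0]]
force: [0.7, -0.2, -0.3]
grip_width: 0.0236
grip_force: 0.0
```

```bash
python3 - <<'E'
from h import *
np.set_printoptions(precision=4,suppress=True)
s=sensors.read_state(); print(s["t"],s["position"])
c=cam("wrist"); np.savez("w11.npz",**c); P=cloud(c)
# tube in bay3: points above floor
d=P[...,:2]-C; mx=d@MX; my=d@MY
for n,y in zip("1234",(.1,.06,.02,-.02)):
    m=(abs(my-y)<.012)&(mx>-.005)&(mx<.055)&(P[...,2]>.02)&(P[...,2]<.06); z=P[...,2][m]; print("bay",n,m.sum(),np.percentile(z,[5,50,95]) if m.any() else None)
    k=m&(P[...,2]>.0455)
    if k.sum()>30: print("   high",k.sum(),mx[k].min(),mx[k].max(),my[k].min(),my[k].max(),np.median(my[k]))
E
```

```text
27.05 [0.5264 0.0153 0.1786]
bay 1 1504 [0.0396 0.0407 0.0534]
   high 194 -0.004757626209015377 0.054985514048526446 0.08808892303879719 0.1118186674843058 0.10018731285084836
bay 2 1532 [0.0396 0.0408 0.0531]
   high 189 -0.004780859961198286 0.054993466380729314 0.04826528890483055 0.07188148933364263 0.0599027301779368
bay 3 1556 [0.0398 0.0421 0.054 ]
   high 714 -0.004868719294560758 0.05495484762465887 0.008199812369613035 0.03183714862531224 0.018680078298393996
bay 4 1464 [0.0395 0.0407 0.052 ]
   high 141 -0.00420664917124925 0.05496234470427817 -0.031421392249153496 -0.008134929217565203 -0.015754864787875866
```

The purple tube is in bay 3. Now the green tube, with a fresh measurement on the way.

>>> play_rows(
  targets=[
    {"xyz": [-0.1,-0.25,0],"delta_rot": [0,0,0.1],"hand": 0.3},
    {"xyz": [-0.2,-0.5,0],"delta_rot": [0,0,0.2],"hand": 0.3},
    {"xyz": [-0.25,-0.75,0],"delta_rot": [0,0,0.3],"hand": 0.3},
    {"xyz": [-0.3,-1,0],"delta_rot": [0,0,0.4],"hand": 0.3},
  ],
)

```text
t: 27.5
position: [0.4963, -0.0833, 0.1783]
orientation: [[-0.919, -0.393, 0.0], [-0.393, 0.919, -0.0], [0.0, -0.0, -1.0]]
force: [0.4, 0.1, 0.1]
grip_width: 0.0253
grip_force: 0.0
```

>>> play_rows(
  targets=[
    {"xyz": [-0.1,-0.25,0],"delta_rot": [0,0,0.1],"hand": 0.3},
    {"xyz": [-0.2,-0.5,0],"delta_rot": [0,0,0.16],"hand": 0.3},
    {"xyz": [-0.25,-0.75,0],"delta_rot": [0,0,0.16],"hand": 0.3},
    {"xyz": [-0.3,-1,0],"delta_rot": [0,0,0.16],"hand": 0.3},
  ],
)

```text
t: 27.9
position: [0.4663, -0.1834, 0.1783]
orientation: [[-0.865, -0.502, 0.0], [-0.502, 0.865, -0.0], [0.0, -0.0, -1.0]]
force: [-0.1, 0.9, -0.0]
grip_width: 0.0257
grip_force: 0.0
```

>>> play_rows(
  targets=[
    {"xyz": [-0.1,-0.25,0],"delta_rot": [0,0,0],"hand": 0.3},
    {"xyz": [-0.2,-0.5,-0.1],"delta_rot": [0,0,0],"hand": 0.3},
    {"xyz": [-0.3,-0.75,-0.2],"delta_rot": [0,0,0],"hand": 0.3},
    {"xyz": [-0.3,-1,-0.3],"delta_rot": [0,0,0],"hand": 0.3},
  ],
)

```text
t: 28.3
position: [0.4356, -0.2836, 0.1478]
orientation: [[-0.865, -0.502, -0.001], [-0.502, 0.865, -0.001], [0.001, -0.0, -1.0]]
force: [1.0, 0.6, 0.3]
grip_width: 0.0258
grip_force: 0.0
```

>>> play_rows(
  targets=[
    {"xyz": [-0.1,-0.25,-0.1],"delta_rot": [0,0,0],"hand": 0.3},
    {"xyz": [-0.2,-0.5,-0.3],"delta_rot": [0,0,0],"hand": 0.3},
    {"xyz": [-0.2,-0.75,-0.5],"delta_rot": [0,0,0],"hand": 0.3},
    {"xyz": [-0.2,-0.88,-0.5],"delta_rot": [0,0,0],"hand": 0.3},
    {"xyz": [-0.2,-0.88,-0.5],"delta_rot": [0,0,0],"hand": 0.3},
  ],
)

```text
t: 28.8
position: [0.4169, -0.3713, 0.0985]
orientation: [[-0.865, -0.501, 0.0], [-0.501, 0.865, 0.001], [-0.001, 0.0, -1.0]]
force: [0.5, 0.9, -0.1]
grip_width: 0.0256
grip_force: 0.0
```

```bash
cat > tube.py <<'E'
from h import *
np.set_printoptions(precision=4,suppress=True)
s=sensors.read_state(); R=np.array(s["orientation"]); print(s["t"],s["position"],"toolyaw",np.degrees(np.arctan2(R[1,0],R[0,0])))
c=cam("wrist"); np.savez("wt.npz",**c); P=cloud(c)
m=((P[...,2]>.004)&(P[...,2]<.018)&(abs(P[...,0]-.42)<.09)&(abs(P[...,1]+.37)<.09)).astype(np.uint8); m[300:]=0
n,l,st,ce=cv2.connectedComponentsWithStats(m)
for i in range(1,n):
    if st[i,4]>80:
        q=P[l==i]; r=cv2.minAreaRect(q[:,:2].astype(np.float32)); mu=q[:,:2].mean(0); e=np.linalg.svd(q[:,:2]-mu,full_matrices=False)[2][0]
        print(st[i],mu,"rect",r,"yaw",np.degrees(np.arctan2(e[1],e[0])),"zmax",q[:,2].max())
h=cv2.cvtColor(c["im"],cv2.COLOR_RGB2HSV); g=((h[...,0]>45)&(h[...,0]<85)&(h[...,1]>70)).astype(np.uint8)
n,l,st,ce=cv2.connectedComponentsWithStats(g)
for i in range(1,n):
    if st[i,4]>10: print("green",st[i,4],ce[i],ray(c,*ce[i],.006))
E
python3 tube.py
```

```text
28.8 [ 0.4169 -0.3713  0.0985] toolyaw -149.92309053095926
[309 214  28  57 736] [ 0.422  -0.3715] rect ((0.42139339447021484, -0.3753107190132141), (0.041852667927742004, 0.01976618357002735), 40.82801818847656) yaw 27.32390487960108 zmax 0.01482929802601618
green 13 [321.0769 268.6154] [ 0.4384 -0.3629  0.006 ]
green 290 [109.1172 394.2034] [ 0.6326 -0.4628  0.006 ]
```

>>> play_rows(
  targets=[
    {"xyz": [0.04,-0.02,-0.3],"delta_rot": [0,0,0],"hand": 0.4},
    {"xyz": [0.04,-0.02,-0.6],"delta_rot": [0,0,0],"hand": 0.4},
    {"xyz": [0.04,-0.02,-0.85],"delta_rot": [0,0,0],"hand": 0.3},
    {"xyz": [0.04,-0.02,-0.94],"delta_rot": [0,0,0],"hand": 0.3},
    {"xyz": [0.04,-0.02,-0.94],"delta_rot": [0,0,0],"hand": 0.3},
    {"xyz": [0.04,-0.02,-0.94],"delta_rot": [0,0,0],"hand": 0.3},
  ],
)

```text
t: 29.45
position: [0.4216, -0.3723, 0.0057]
orientation: [[-0.864, -0.503, 0.001], [-0.503, 0.864, -0.001], [-0.001, -0.001, -1.0]]
force: [0.7, -0.4, -0.2]
grip_width: 0.0257
grip_force: 0.0
```

>>> play_rows(
  targets=[
    {"xyz": [0,0,0],"delta_rot": [0,0,0],"hand": 0.05},
    {"xyz": [0,0,0],"delta_rot": [0,0,0],"hand": 0.05},
    {"xyz": [0,0,0],"delta_rot": [0,0,0],"hand": 0.05},
    {"xyz": [0,0,0],"delta_rot": [0,0,0],"hand": 0.05},
    {"xyz": [0,0,0],"delta_rot": [0,0,0],"hand": 0.05},
  ],
)

```text
t: 29.95
position: [0.4214, -0.3728, 0.0058]
orientation: [[-0.865, -0.503, 0.001], [-0.503, 0.865, -0.001], [-0.0, -0.002, -1.0]]
force: [-1.9, 2.8, 11.3]
grip_width: 0.011
grip_force: 40.0
```

>>> play_rows(
  targets=[
    {"xyz": [0,0,0.3],"delta_rot": [0,0,0],"hand": 0.05},
    {"xyz": [0,0,0.6],"delta_rot": [0,0,0],"hand": 0.05},
    {"xyz": [0,0,1],"delta_rot": [0,0,0],"hand": 0.05},
  ],
)

```text
t: 30.25
position: [0.4203, -0.3721, 0.1055]
orientation: [[-0.864, -0.503, -0.0], [-0.503, 0.864, 0.001], [0.0, 0.001, -1.0]]
force: [-0.0, -1.3, 1.1]
grip_width: 0.0109
grip_force: 39.2
```

>>> play_rows(
  targets=[
    {"xyz": [0.1,0.2,0.3],"delta_rot": [0,0,-0.1],"hand": 0.05},
    {"xyz": [0.2,0.5,0.6],"delta_rot": [0,0,-0.2],"hand": 0.05},
    {"xyz": [0.25,0.75,0.6],"delta_rot": [0,0,-0.3],"hand": 0.05},
    {"xyz": [0.28,1,0.6],"delta_rot": [0,0,-0.4],"hand": 0.05},
  ],
)

```text
t: 30.65
position: [0.4495, -0.2716, 0.166]
orientation: [[-0.978, -0.208, 0.002], [-0.208, 0.978, -0.002], [-0.002, -0.003, -1.0]]
force: [-0.5, 0.4, 0.1]
grip_width: 0.011
grip_force: 39.2
```

>>> play_rows(
  targets=[
    {"xyz": [0.1,0.25,0],"delta_rot": [0,0,-0.08],"hand": 0.05},
    {"xyz": [0.2,0.5,0],"delta_rot": [0,0,-0.16],"hand": 0.05},
    {"xyz": [0.25,0.75,0],"delta_rot": [0,0,-0.16],"hand": 0.05},
    {"xyz": [0.28,1,0],"delta_rot": [0,0,-0.16],"hand": 0.05},
  ],
)

```text
t: 31.05
position: [0.4772, -0.1713, 0.1652]
orientation: [[-0.996, -0.087, 0.001], [-0.087, 0.996, -0.001], [-0.001, -0.001, -1.0]]
force: [0.4, -0.4, -0.3]
grip_width: 0.0111
grip_force: 39.2
```

>>> play_rows(
  targets=[
    {"xyz": [0.1,0.25,0],"delta_rot": [0,0,0],"hand": 0.05},
    {"xyz": [0.2,0.5,0],"delta_rot": [0,0,0],"hand": 0.05},
    {"xyz": [0.25,0.75,0],"delta_rot": [0,0,0],"hand": 0.05},
    {"xyz": [0.28,1,0],"delta_rot": [0,0,0],"hand": 0.05},
  ],
)

```text
t: 31.45
position: [0.5052, -0.0713, 0.1651]
orientation: [[-0.996, -0.087, 0.001], [-0.087, 0.996, -0.001], [-0.001, -0.001, -1.0]]
force: [0.9, 1.3, 0.5]
grip_width: 0.0108
grip_force: 39.2
```

>>> play_rows(
  targets=[
    {"xyz": [0.1,0.25,0],"delta_rot": [0,0,0],"hand": 0.05},
    {"xyz": [0.2,0.5,0],"delta_rot": [0,0,0],"hand": 0.05},
    {"xyz": [0.25,0.75,0],"delta_rot": [0,0,0],"hand": 0.05},
    {"xyz": [0.28,1,0],"delta_rot": [0,0,0],"hand": 0.05},
  ],
)

```text
t: 31.85
position: [0.5331, 0.0287, 0.1652]
orientation: [[-0.996, -0.087, 0.001], [-0.087, 0.996, -0.0], [-0.001, -0.0, -1.0]]
force: [0.5, -0.7, 0.1]
grip_width: 0.0108
grip_force: 39.2
```

>>> play_rows(
  targets=[
    {"xyz": [0.1,0.25,0],"delta_rot": [0,0,0],"hand": 0.05},
    {"xyz": [0.2,0.5,0],"delta_rot": [0,0,0],"hand": 0.05},
    {"xyz": [0.25,0.75,0],"delta_rot": [0,0,0],"hand": 0.05},
    {"xyz": [0.28,1,0],"delta_rot": [0,0,0],"hand": 0.05},
  ],
)

```text
t: 32.25
position: [0.5611, 0.1287, 0.1652]
orientation: [[-0.996, -0.086, 0.001], [-0.086, 0.996, 0.0], [-0.001, -0.0, -1.0]]
force: [-0.1, -0.7, 0.5]
grip_width: 0.0108
grip_force: 39.2
```

>>> play_rows(
  targets=[
    {"xyz": [0.01,0.15,0],"delta_rot": [0,0,0],"hand": 0.05},
    {"xyz": [0.01,0.3,0],"delta_rot": [0,0,0],"hand": 0.05},
    {"xyz": [0.01,0.3,0],"delta_rot": [0,0,0],"hand": 0.05},
    {"xyz": [0.01,0.3,0],"delta_rot": [0,0,0],"hand": 0.05},
  ],
)

```text
t: 32.65
position: [0.5617, 0.157, 0.1643]
orientation: [[-0.996, -0.086, 0.0], [-0.086, 0.996, -0.001], [-0.0, -0.001, -1.0]]
force: [-0.4, -1.2, 0.5]
grip_width: 0.0109
grip_force: 39.2
```

>>> play_rows(
  targets=[
    {"xyz": [0.01,0,-0.3],"delta_rot": [0,0,0],"hand": 0.05},
    {"xyz": [0.01,0,-0.6],"delta_rot": [0,0,0],"hand": 0.05},
    {"xyz": [0.01,0,-0.8],"delta_rot": [0,0,0],"hand": 0.05},
    {"xyz": [0.01,0,-0.9],"delta_rot": [0,0,0],"hand": 0.05},
    {"xyz": [0.01,0,-0.9],"delta_rot": [0,0,0],"hand": 0.05},
  ],
)

```text
t: 33.15
position: [0.5624, 0.1566, 0.0735]
orientation: [[-0.996, -0.086, -0.001], [-0.086, 0.996, -0.001], [0.002, -0.0, -1.0]]
force: [-0.2, -0.4, 0.7]
grip_width: 0.0109
grip_force: 39.2
```

>>> play_rows(
  targets=[
    {"xyz": [0,0,-0.1],"delta_rot": [0,0,0],"hand": 0.05},
    {"xyz": [0,0,-0.2],"delta_rot": [0,0,0],"hand": 0.05},
    {"xyz": [0,0,-0.27],"delta_rot": [0,0,0],"hand": 0.05},
    {"xyz": [0,0,-0.27],"delta_rot": [0,0,0],"hand": 0.05},
  ],
)

```text
t: 33.55
position: [0.5625, 0.1575, 0.0466]
orientation: [[-0.996, -0.087, -0.001], [-0.087, 0.996, -0.0], [0.001, -0.0, -1.0]]
force: [0.3, 0.2, 0.8]
grip_width: 0.0112
grip_force: 39.2
```

>>> play_rows(
  targets=[
    {"xyz": [0,0,-0.01],"delta_rot": [0,0,0],"hand": 0.05},
    {"xyz": [0,0,-0.01],"delta_rot": [0,0,0],"hand": 0.15},
    {"xyz": [0,0,-0.01],"delta_rot": [0,0,0],"hand": 0.25},
    {"xyz": [0,0,-0.01],"delta_rot": [0,0,0],"hand": 0.28},
    {"xyz": [0,0,-0.01],"delta_rot": [0,0,0],"hand": 0.28},
    {"xyz": [0,0,0.3],"delta_rot": [0,0,0],"hand": 0.28},
    {"xyz": [0,0,0.6],"delta_rot": [0,0,0],"hand": 0.28},
    {"xyz": [0,0,1],"delta_rot": [0,0,0],"hand": 0.28},
  ],
)

```text
t: 34.35
position: [0.562, 0.1574, 0.1476]
orientation: [[-0.996, -0.087, -0.002], [-0.087, 0.996, -0.0], [0.002, -0.0, -1.0]]
force: [0.6, -0.9, -0.4]
grip_width: 0.0239
grip_force: 0.0
```

>>> play_rows(
  targets=[
    {"xyz": [-0.1,-0.1,0.4],"delta_rot": [0,0,0],"hand": 0.28},
    {"xyz": [-0.25,-0.22,0.65],"delta_rot": [0,0,0],"hand": 0.28},
    {"xyz": [-0.25,-0.22,0.65],"delta_rot": [0,0,0],"hand": 0.28},
    {"xyz": [-0.25,-0.22,0.65],"delta_rot": [0,0,0],"hand": 0.28},
  ],
)

```text
t: 34.75
position: [0.5379, 0.1351, 0.2126]
orientation: [[-0.996, -0.086, 0.001], [-0.086, 0.996, -0.001], [-0.001, -0.001, -1.0]]
force: [0.3, -0.2, -1.1]
grip_width: 0.0239
grip_force: 0.0
```

```bash
python3 - <<'E'
from h import *
np.set_printoptions(precision=4,suppress=True)
s=sensors.read_state(); print(s["t"],s["position"])
c=cam("wrist"); np.savez("w12.npz",**c); P=cloud(c); save(c,"w12.png",(200,180,460,300),3)
d=P[...,:2]-C; mx=d@MX; my=d@MY
for n,y in zip("1234",(.1,.06,.02,-.02)):
    m=(abs(my-y)<.0125)&(mx>-.012)&(mx<.06)&(P[...,2]>.0435)&(P[...,2]<.056)
    m[300:]=0; nn,l,st,ce=cv2.connectedComponentsWithStats(m.astype(np.uint8))
    for i in range(1,nn):
        if st[i,4]>60: k=l==i; print("bay",n,st[i],"mill x",mx[k].min(),mx[k].max(),"y",my[k].min(),my[k].max(),"zmax",np.percentile(P[...,2][k],98))
# lid state: points behind
m=(abs(my-.04)<.09)&(mx>.06)&(mx<.16)&(P[...,2]>.08)&(P[...,2]<.3); m[:310]&=True
q=np.c_[mx[m],my[m],P[...,2][m]]; print("lid",len(q),q.min(0),q.max(0))
E
```

```text
34.75 [0.5379 0.1351 0.2126]
bay 1 [374 268  28   7 152] mill x 0.053065977864675026 0.05527223072314216 y 0.08754850373476128 0.11240666060642789 zmax 0.05582577194864115
bay 2 [338 218  21  44 426] mill x 0.0010838400907896538 0.043344198057801514 y 0.05171257504952588 0.07158641304800531 zmax 0.05327651447184942
bay 2 [334 267  26   8 158] mill x 0.053030147263459525 0.055515687021365695 y 0.04781924726913173 0.07225709780674512 zmax 0.05591653862940333
bay 3 [293 229  26  46 512] mill x 0.012191309795594909 0.05555792030969895 y 0.007706209944156209 0.03239800660191359 zmax 0.055417889176192135
bay 4 [252 267  26   8 153] mill x 0.05297355122119861 0.05539054304558051 y -0.0323081092953166 -0.007704025187553096 zmax 0.05577417879673963
lid 8369 [ 0.0903 -0.05    0.08  ] [0.1278 0.13   0.1834]
```

View pics/w12.png

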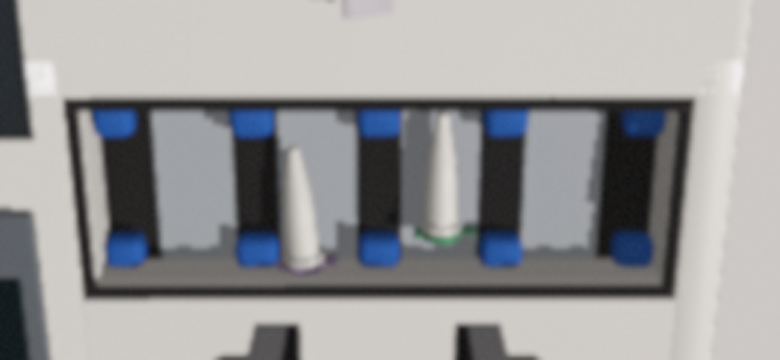

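Both tubes lie in their bays, purple in bay 3 at about (300,215) and green in bay 2 at about (440,180), clear of the lid. Next I measure the lid plane and the free space behind it.

```bash
python3 - <<'E'
from h import *
np.set_printoptions(precision=4,suppress=True,linewidth=150)
c=dict(np.load("w12.npz")); P=cloud(c); d=P[...,:2]-C; mx=d@MX; my=d@MY; z=P[...,2]
for y0,n in ((.02,"pur"),(.06,"grn")):
    for a in np.arange(0,.055,.008):
        k=(abs(my-y0)<.0125)&(mx>a)&(mx<a+.008)&(z<.06); print(n,round(a,3),z[k].max().round(4) if k.any() else None,end="; ")
    print()
for zz in (.08,.1,.12,.14,.16,.175):
    k=(abs(my-.04)<.09)&(abs(z-zz)<.004)&(mx>.07)&(mx<.15); print("z",zz,"lid x",np.percentile(mx[k],[5,50,95]))
c=dict(np.load("top1.npz")); P=cloud(c); d=P[...,:2]-C; mx=d@MX; my=d@MY; z=P[...,2]
print("height behind mill, rows mill x .12.., cols y -.06...14")
for a in np.arange(.1,.3,.02):
    print(round(a,2),[ (z[(mx>a)&(mx<a+.02)&(my>b)&(my<b+.02)].max().round(3) if ((mx>a)&(mx<a+.02)&(my>b)&(my<b+.02)).any() else -1) for b in np.arange(-.08,.16,.02)])
c=dict(np.load("top2.npz")); P=cloud(c); d=P[...,:2]-C; mx=d@MX; my=d@MY; z=P[...,2]
k=(abs(my-.04)<.09)&(z>.165)&(z<.2)&(mx>.05)&(mx<.17); print("top2 lid edge",k.sum(),np.percentile(mx[k],[2,50,98]),np.percentile(z[k],[2,50,98]),np.percentile(my[k],[2,98]))
E
```

```text
pur 0.0 0.0428; pur 0.008 0.0499; pur 0.016 0.0513; pur 0.024 0.0531; pur 0.032 0.0531; pur 0.04 0.0528; pur 0.048 0.0598; 
grn 0.0 0.0501; grn 0.008 0.0519; grn 0.016 0.0521; grn 0.024 0.0528; grn 0.032 0.0541; grn 0.04 0.0538; grn 0.048 0.059; 
z 0.08 lid x [0.0903 0.0917 0.0932]
z 0.1 lid x [0.0971 0.0998 0.1014]
z 0.12 lid x [0.1043 0.1057 0.1074]
z 0.14 lid x [0.1099 0.1115 0.1129]
z 0.16 lid x [0.1156 0.1168 0.1182]
z 0.175 lid x [0.1177 0.1194 0.1208]
height behind mill, rows mill x .12.., cols y -.06...14
0.1 [np.float64(0.063), np.float64(0.065), np.float64(0.067), np.float64(0.066), np.float64(0.061), np.float64(0.062), np.float64(0.062), np.float64(0.062), np.float64(0.066), np.float64(0.067), np.float64(0.067), np.float64(0.06)]
0.12 [np.float64(0.004), np.float64(0.005), np.float64(0.005), np.float64(0.003), np.float64(0.003), np.float64(0.003), np.float64(0.004), np.float64(0.003), np.float64(0.003), np.float64(0.002), np.float64(0.002), np.float64(0.004)]
0.14 [np.float64(0.005), np.float64(0.003), np.float64(0.004), np.float64(0.004), np.float64(0.004), np.float64(0.0
[... 1133 characters left out ...]
, np.float64(0.106), np.float64(0.106), np.float64(0.105), np.float64(0.104), np.float64(0.042), np.float64(0.04), np.float64(0.048), np.float64(0.045)]
0.26 [np.float64(0.327), np.float64(0.327), np.float64(0.328), np.float64(0.327), np.float64(0.327), np.float64(0.327), np.float64(0.326), np.float64(0.327), np.float64(0.322), np.float64(0.41), np.float64(0.412), np.float64(0.397)]
0.28 [np.float64(0.396), np.float64(0.397), np.float64(0.394), np.float64(0.395), np.float64(0.396), np.float64(0.395), np.float64(0.396), np.float64(0.36), np.float64(0.411), np.float64(0.413), np.float64(0.413), np.float64(0.413)]
top2 lid edge 737 [0.1153 0.1198 0.1282] [0.1659 0.1786 0.1885] [-0.0458  0.1264]
```

>>> play_rows(
  targets=[
    {"xyz": [0,0,0.2],"delta_rot": [0,0,0],"hand": 0},
    {"xyz": [0,0,0.4],"delta_rot": [0,0,0],"hand": 0},
    {"xyz": [0.25,0,0.4],"delta_rot": [0,0,0],"hand": 0},
    {"xyz": [0.5,0,0.4],"delta_rot": [0,0,0],"hand": 0},
    {"xyz": [0.75,0.05,0.4],"delta_rot": [0,0,0],"hand": 0},
  ],
)

```text
t: 35.3
position: [0.6138, 0.1401, 0.2509]
orientation: [[-0.996, -0.086, -0.001], [-0.086, 0.996, -0.001], [0.002, -0.001, -1.0]]
force: [-0.5, -0.3, 0.3]
grip_width: 0.0001
grip_force: 0.0
```

>>> play_rows(
  targets=[
    {"xyz": [0.25,0.02,0],"delta_rot": [0,0,0],"hand": 0},
    {"xyz": [0.5,0.05,0],"delta_rot": [0,0,0],"hand": 0},
    {"xyz": [0.79,0.08,0],"delta_rot": [0,0,0],"hand": 0},
    {"xyz": [0.79,0.08,0],"delta_rot": [0,0,0],"hand": 0},
    {"xyz": [0.79,0.08,0],"delta_rot": [0,0,0],"hand": 0},
  ],
)

```text
t: 35.8
position: [0.6914, 0.1494, 0.2503]
orientation: [[-0.996, -0.087, -0.003], [-0.087, 0.996, 0.0], [0.002, 0.001, -1.0]]
force: [-1.9, 0.3, 0.0]
grip_width: -0.0007
grip_force: 0.0
```

>>> play_rows(
  targets=[
    {"xyz": [0,0,-0.25],"delta_rot": [0,0,0],"hand": 0},
    {"xyz": [0,0,-0.5],"delta_rot": [0,0,0],"hand": 0},
    {"xyz": [0,0,-0.85],"delta_rot": [0,0,0],"hand": 0},
    {"xyz": [0,0,-0.85],"delta_rot": [0,0,0],"hand": 0},
    {"xyz": [0,0,-0.85],"delta_rot": [0,0,0],"hand": 0},
  ],
)

```text
t: 36.3
position: [0.6913, 0.1488, 0.1678]
orientation: [[-0.996, -0.087, -0.001], [-0.087, 0.996, 0.0], [0.001, 0.0, -1.0]]
force: [0.3, -0.4, 0.3]
grip_width: -0.0001
grip_force: 0.0
```

>>> play_rows(
  targets=[
    {"xyz": [-0.08,-0.01,0],"delta_rot": [0,0,0],"hand": 0},
    {"xyz": [-0.15,-0.01,0],"delta_rot": [0,0,0],"hand": 0},
    {"xyz": [-0.22,-0.02,0.01],"delta_rot": [0,0,0],"hand": 0},
    {"xyz": [-0.31,-0.03,0.02],"delta_rot": [0,0,0],"hand": 0},
    {"xyz": [-0.4,-0.04,0.03],"delta_rot": [0,0,0],"hand": 0},
    {"xyz": [-0.49,-0.04,0.02],"delta_rot": [0,0,0],"hand": 0},
    {"xyz": [-0.58,-0.05,0.01],"delta_rot": [0,0,0],"hand": 0},
    {"xyz": [-0.67,-0.06,0],"delta_rot": [0,0,0],"hand": 0},
    {"xyz": [-0.67,-0.06,0],"delta_rot": [0,0,0],"hand": 0},
  ],
)

```text
t: 37.2
position: [0.6235, 0.1424, 0.167]
orientation: [[-0.996, -0.087, -0.001], [-0.087, 0.996, -0.001], [0.001, -0.001, -1.0]]
force: [2.3, 0.8, 0.3]
grip_width: 0.0001
grip_force: 0.9
```

>>> play_rows(
  targets=[
    {"xyz": [-0.09,-0.01,-0.03],"delta_rot": [0,0,0],"hand": 0},
    {"xyz": [-0.17,-0.015,-0.06],"delta_rot": [0,0,0],"hand": 0},
    {"xyz": [-0.25,-0.02,-0.09],"delta_rot": [0,0,0],"hand": 0},
    {"xyz": [-0.33,-0.03,-0.14],"delta_rot": [0,0,0],"hand": 0},
    {"xyz": [-0.4,-0.035,-0.19],"delta_rot": [0,0,0],"hand": 0},
    {"xyz": [-0.48,-0.04,-0.25],"delta_rot": [0,0,0],"hand": 0},
    {"xyz": [-0.54,-0.045,-0.32],"delta_rot": [0,0,0],"hand": 0},
    {"xyz": [-0.6,-0.05,-0.39],"delta_rot": [0,0,0],"hand": 0},
    {"xyz": [-0.65,-0.055,-0.46],"delta_rot": [0,0,0],"hand": 0},
    {"xyz": [-0.69,-0.06,-0.54],"delta_rot": [0,0,0],"hand": 0},
    {"xyz": [-0.73,-0.06,-0.62],"delta_rot": [0,0,0],"hand": 0},
    {"xyz": [-0.77,-0.065,-0.71],"delta_rot": [0,0,0],"hand": 0},
    {"xyz": [-0.77,-0.065,-0.71],"delta_rot": [0,0,0],"hand": 0},
  ],
)

```text
t: 38.5
position: [0.5469, 0.1359, 0.095]
orientation: [[-0.996, -0.087, -0.001], [-0.087, 0.996, -0.0], [0.001, -0.0, -1.0]]
force: [0.5, 0.2, 2.3]
grip_width: 0.0001
grip_force: 1.1
```

>>> play_rows(
  targets=[
    {"xyz": [-0.02,0,-0.08],"delta_rot": [0,0,0],"hand": 0},
    {"xyz": [-0.04,0,-0.16],"delta_rot": [0,0,0],"hand": 0},
    {"xyz": [-0.05,0,-0.21],"delta_rot": [0,0,0],"hand": 0},
    {"xyz": [-0.05,0,-0.23],"delta_rot": [0,0,0],"hand": 0},
    {"xyz": [-0.05,0,-0.23],"delta_rot": [0,0,0],"hand": 0},
  ],
)

```text
t: 39.0
position: [0.5424, 0.1361, 0.0727]
orientation: [[-0.996, -0.087, -0.001], [-0.087, 0.996, -0.0], [0.001, -0.0, -1.0]]
force: [1.0, 0.2, 0.3]
grip_width: 0.0
grip_force: 0.0
```

>>> play_rows(
  targets=[
    {"xyz": [0,0,-0.01],"delta_rot": [0,0,0],"hand": 0},
    {"xyz": [0,0,-0.02],"delta_rot": [0,0,0],"hand": 0},
    {"xyz": [0,0,-0.02],"delta_rot": [0,0,0],"hand": 0},
  ],
)

```text
t: 39.3
position: [0.5425, 0.136, 0.0711]
orientation: [[-0.996, -0.087, -0.0], [-0.087, 0.996, -0.0], [0.0, -0.0, -1.0]]
force: [-1.3, -0.7, 2.5]
grip_width: 0.0001
grip_force: 1.3
```

>>> play_rows(
  targets=[
    {"xyz": [0,0,-0.01],"delta_rot": [0,0,0],"hand": 0},
    {"xyz": [0,0,-0.02],"delta_rot": [0,0,0],"hand": 0},
    {"xyz": [0,0,-0.02],"delta_rot": [0,0,0],"hand": 0},
    {"xyz": [0,0,-0.02],"delta_rot": [0,0,0],"hand": 0},
  ],
)

```text
t: 39.7
position: [0.5426, 0.1361, 0.0696]
orientation: [[-0.996, -0.087, 0.0], [-0.087, 0.996, -0.0], [-0.0, -0.0, -1.0]]
force: [-5.3, -0.4, 11.4]
grip_width: 0.0001
grip_force: 6.0
```

>>> play_rows(
  targets=[
    {"xyz": [0,0,-0.01],"delta_rot": [0,0,0],"hand": 0},
    {"xyz": [0,0,-0.015],"delta_rot": [0,0,0],"hand": 0},
    {"xyz": [0,0,-0.015],"delta_rot": [0,0,0],"hand": 0},
  ],
)

```text
t: 40.0
position: [0.5427, 0.1362, 0.0688]
orientation: [[-0.996, -0.087, 0.0], [-0.087, 0.996, -0.001], [-0.0, -0.001, -1.0]]
force: [-11.4, -5.0, 28.2]
grip_width: 0.0003
grip_force: 13.9
```

>>> play_rows(
  targets=[
    {"xyz": [0,0,0.1],"delta_rot": [0,0,0],"hand": 0},
    {"xyz": [0,0,0.2],"delta_rot": [0,0,0],"hand": 0},
    {"xyz": [0,0,0.5],"delta_rot": [0,0,0],"hand": 0},
    {"xyz": [-0.2,-0.2,1],"delta_rot": [0,0,0],"hand": 0},
    {"xyz": [-0.2,-0.4,1],"delta_rot": [0,0,0],"hand": 0},
  ],
)

```text
t: 40.5
position: [0.5229, 0.0976, 0.1718]
orientation: [[-0.996, -0.09, 0.005], [-0.09, 0.996, 0.0], [-0.005, 0.0, -1.0]]
force: [0.6, 0.3, -1.2]
grip_width: 0.0003
grip_force: 0.0
```

```bash
python3 - <<'E'
from h import *
np.set_printoptions(precision=4,suppress=True)
s=sensors.read_state(); print(s["t"],s["position"],s["orientation"])
c=cam("wrist"); np.savez("w13.npz",**c); P=cloud(c); d=P[...,:2]-C; mx=d@MX; my=d@MY; z=P[...,2]
for a in (-.02,-.01,0,.06,.08): 
    k=(abs(mx-a)<.005)&(abs(my-.04)<.1)&(z>.03)&(z<.2); print("lid z at x",a,np.percentile(z[k],[10,50,90]) if k.any() else None)
h=cv2.cvtColor(c["im"],cv2.COLOR_RGB2HSV)
o=((h[...,0]>4)&(h[...,0]<18)&(h[...,1]>190)&(h[...,2]>100)); n,l,st,ce=cv2.connectedComponentsWithStats(o.astype(np.uint8)); k=1+st[1:,4].argmax(); w=ray(c,*ce[k],.074); print("orange",st[k],w,(w[:2]-C)@MY)
c=dict(np.load("w2.npz")); print("before y",(np.array([.4725,.128])-C)@MY)
q=P[(np.abs(P[...,0]-.4887)<.04)&(np.abs(P[...,1]+.0147)<.04)&(z>.095)&(z<.13)]; print("bar",len(q),np.median(q[:,2]),cv2.minAreaRect(q[:,:2].astype(np.float32)))
E
```

```text
40.5 [0.5229 0.0976 0.1718] [[-0.996  -0.0896  0.0046]
 [-0.0896  0.996   0.0004]
 [-0.0047  0.     -1.    ]]
lid z at x -0.02 [0.0707 0.0718 0.0726]
lid z at x -0.01 [0.07   0.0715 0.0724]
lid z at x 0 [0.0685 0.0693 0.0715]
lid z at x 0.06 [0.0676 0.0685 0.0706]
lid z at x 0.08 [0.0694 0.0701 0.0709]
orange [359 159  35  22 616] [0.4697 0.1276 0.074 ] 0.03842283355262227
before y 0.0386166003282128
bar 2092 0.10619687862491871 ((0.4880044162273407, -0.01371445506811142), (0.045372527092695236, 0.01464492455124855), 5.279076099395752)
```

The lid is shut (top face flat at z about 0.07 with the hand away) and the latch is home. Now the selector to two dots.

>>> play_rows(
  targets=[
    {"xyz": [-0.1,-0.3,0],"delta_rot": [0,0,0],"hand": 0.2},
    {"xyz": [-0.2,-0.6,0],"delta_rot": [0,0,0],"hand": 0.4},
    {"xyz": [-0.35,-0.9,0],"delta_rot": [0,0,0],"hand": 0.4},
    {"xyz": [-0.35,-0.9,0],"delta_rot": [0,0,0],"hand": 0.4},
    {"xyz": [-0.35,-0.9,0],"delta_rot": [0,0,0],"hand": 0.4},
  ],
)

```text
t: 41.05
position: [0.4878, 0.0053, 0.168]
orientation: [[-0.996, -0.085, 0.0], [-0.085, 0.996, -0.0], [-0.0, -0.001, -1.0]]
force: [0.3, 0.4, 0.0]
grip_width: 0.034
grip_force: 0.0
```

```bash
python3 - <<'E'
from h import *
np.set_printoptions(precision=4,suppress=True)
s=sensors.read_state(); print(s["t"],s["position"])
c=cam("wrist"); P=cloud(c);z=P[...,2]
q=P[(np.abs(P[...,0]-.4887)<.04)&(np.abs(P[...,1]+.0147)<.04)&(z>.1)&(z<.112)]; print("bar",len(q),np.median(q[:,2]),cv2.minAreaRect(q[:,:2].astype(np.float32)))
E
```

```text
41.05 [0.4878 0.0053 0.168 ]
bar 1431 0.10656850515859756 ((0.48784393072128296, -0.014810825698077679), (0.044875163584947586, 0.015202405862510204), 4.843592643737793)
```

>>> play_rows(
  targets=[
    {"xyz": [0,-0.2,0],"delta_rot": [0,0,0],"hand": 0.4},
    {"xyz": [0,-0.2,-0.25],"delta_rot": [0,0,0],"hand": 0.4},
    {"xyz": [0,-0.2,-0.5],"delta_rot": [0,0,0],"hand": 0.4},
    {"xyz": [0,-0.2,-0.75],"delta_rot": [0,0,0],"hand": 0.4},
    {"xyz": [0,-0.2,-0.87],"delta_rot": [0,0,0],"hand": 0.4},
    {"xyz": [0,-0.2,-0.87],"delta_rot": [0,0,0],"hand": 0.4},
    {"xyz": [0,-0.2,-0.87],"delta_rot": [0,0,0],"hand": 0.4},
  ],
)

```text
t: 41.8
position: [0.4882, -0.0132, 0.0815]
orientation: [[-0.996, -0.088, 0.001], [-0.088, 0.996, 0.0], [-0.001, 0.0, -1.0]]
force: [0.4, 0.0, 0.0]
grip_width: 0.0341
grip_force: 0.0
```

>>> play_rows(
  targets=[
    {"xyz": [0,0,0],"delta_rot": [0,0,0],"hand": 0.05},
    {"xyz": [0,0,0],"delta_rot": [0,0,0],"hand": 0.05},
    {"xyz": [0,0,0],"delta_rot": [0,0,0],"hand": 0.05},
    {"xyz": [0,0,0],"delta_rot": [0,0,0],"hand": 0.05},
    {"xyz": [0,0,0],"delta_rot": [0,0,0],"hand": 0.05},
    {"xyz": [0,0,0],"delta_rot": [0,0,0],"hand": 0.05},
  ],
  grip_force=45,
)

```text
t: 42.4
position: [0.4884, -0.0143, 0.0819]
orientation: [[-0.996, -0.086, 0.002], [-0.086, 0.996, -0.001], [-0.002, -0.001, -1.0]]
force: [-0.9, -2.5, 9.4]
grip_width: 0.0132
grip_force: 47.7
```

>>> play_rows(
  targets=[
    {"xyz": [0,0,0.06],"delta_rot": [0,0,0],"hand": 0.05},
    {"xyz": [0,0,0.12],"delta_rot": [0,0,0],"hand": 0.05},
    {"xyz": [0,0,0.12],"delta_rot": [0,0,0],"hand": 0.05},
    {"xyz": [0,0,0.12],"delta_rot": [0,0,0],"hand": 0.05},
  ],
)

```text
t: 42.8
position: [0.4882, -0.0143, 0.0931]
orientation: [[-0.996, -0.086, 0.001], [-0.086, 0.996, -0.0], [-0.001, -0.0, -1.0]]
force: [5.6, -2.6, -6.7]
grip_width: 0.0133
grip_force: 45.5
```

>>> play_rows(
  targets=[
    {"xyz": [0,0,0],"delta_rot": [0,0,-0.1],"hand": 0.05},
    {"xyz": [0,0,0],"delta_rot": [0,0,-0.2],"hand": 0.05},
    {"xyz": [0,0,0],"delta_rot": [0,0,-0.3],"hand": 0.05},
    {"xyz": [0,0,0],"delta_rot": [0,0,-0.4],"hand": 0.05},
    {"xyz": [0,0,0],"delta_rot": [0,0,-0.5],"hand": 0.05},
    {"xyz": [0,0,0],"delta_rot": [0,0,-0.573],"hand": 0.05},
  ],
)

```text
t: 43.4
position: [0.4883, -0.0142, 0.093]
orientation: [[-0.933, 0.359, 0.001], [0.359, 0.933, -0.0], [-0.001, 0.0, -1.0]]
force: [6.6, -3.7, -6.2]
grip_width: 0.0133
grip_force: 45.6
```

>>> play_rows(
  targets=[
    {"xyz": [0,0,0],"delta_rot": [0,0,-0.1],"hand": 0.05},
    {"xyz": [0,0,0],"delta_rot": [0,0,-0.2],"hand": 0.05},
    {"xyz": [0,0,0],"delta_rot": [0,0,-0.3],"hand": 0.05},
    {"xyz": [0,0,0],"delta_rot": [0,0,-0.4],"hand": 0.05},
    {"xyz": [0,0,0],"delta_rot": [0,0,-0.5],"hand": 0.05},
    {"xyz": [0,0,0],"delta_rot": [0,0,-0.573],"hand": 0.05},
    {"xyz": [0,0,0],"delta_rot": [0,0,-0.573],"hand": 0.05},
    {"xyz": [0,0,0],"delta_rot": [0,0,-0.573],"hand": 0.05},
  ],
)

```text
t: 44.2
position: [0.4883, -0.0142, 0.0929]
orientation: [[-0.687, 0.727, 0.001], [0.727, 0.687, -0.0], [-0.001, 0.001, -1.0]]
force: [6.6, -4.0, -7.8]
grip_width: 0.0133
grip_force: 45.6
```

>>> play_rows(
  targets=[
    {"xyz": [0,0,-0.04],"delta_rot": [0,0,0],"hand": 0.05},
    {"xyz": [0,0,-0.08],"delta_rot": [0,0,0],"hand": 0.05},
    {"xyz": [0,0,-0.11],"delta_rot": [0,0,0],"hand": 0.05},
    {"xyz": [0,0,-0.11],"delta_rot": [0,0,0],"hand": 0.05},
  ],
)

```text
t: 44.6
position: [0.4883, -0.0142, 0.082]
orientation: [[-0.687, 0.727, 0.001], [0.727, 0.687, -0.0], [-0.001, 0.001, -1.0]]
force: [5.3, -3.6, -4.6]
grip_width: 0.0132
grip_force: 45.9
```

>>> play_rows(
  targets=[
    {"xyz": [0,0,0],"delta_rot": [0,0,0],"hand": 0.4},
    {"xyz": [0,0,0],"delta_rot": [0,0,0],"hand": 0.4},
    {"xyz": [0,0,0],"delta_rot": [0,0,0],"hand": 0.4},
    {"xyz": [0,0,0],"delta_rot": [0,0,0],"hand": 0.4},
    {"xyz": [0,0,0.3],"delta_rot": [0,0,0],"hand": 0.4},
    {"xyz": [0,0,0.6],"delta_rot": [0,0,0],"hand": 0.4},
    {"xyz": [0,0,1],"delta_rot": [0,0,0],"hand": 0.4},
    {"xyz": [0,0,1],"delta_rot": [0,0,0],"hand": 0.4},
  ],
)

```text
t: 45.4
position: [0.4897, -0.0137, 0.186]
orientation: [[-0.687, 0.726, 0.006], [0.726, 0.687, -0.001], [-0.005, 0.004, -1.0]]
force: [0.4, 0.3, -1.4]
grip_width: 0.0343
grip_force: 0.0
```

```bash
python3 - <<'E'
from h import *
np.set_printoptions(precision=4,suppress=True)
s=sensors.read_state(); print(s["t"],s["position"],s["force"])
c=cam("wrist"); np.savez("w14.npz",**c); P=cloud(c);z=P[...,2]
q=P[(np.abs(P[...,0]-.4887)<.04)&(np.abs(P[...,1]+.0147)<.04)&(z>.1)&(z<.125)]; print("bar",len(q),np.median(q[:,2]),cv2.minAreaRect(q[:,:2].astype(np.float32)))
d=P[...,:2]-C; mx=d@MX; my=d@MY
k=(abs(mx+.01)<.01)&(abs(my-.04)<.1)&(z>.03)&(z<.2); print("lid z",np.percentile(z[k],[10,50,90]))
# tray check with top + tube at tray
t=cam("top"); np.savez("top3.npz",**t); a=dict(np.load("top1.npz"))
df=np.abs(t["im"].astype(int)-a["im"]).max(2); reg=(df>40).astype(np.uint8)
n,l,st,ce=cv2.connectedComponentsWithStats(cv2.morphologyEx(reg,cv2.MORPH_CLOSE,np.ones((5,5))))
for i in range(1,n):
    if st[i,4]>25: print(st[i],ce[i].round(),ray(t,*ce[i],.01)[:2])
E
```

```text
45.4 [ 0.4897 -0.0137  0.186 ] [ 0.3815  0.2908 -1.4227]
bar 1226 0.10664819368905575 ((0.4878535270690918, -0.014313822612166405), (0.014585154131054878, 0.04458664357662201), 43.85517120361328)
lid z [0.069  0.0713 0.0725]
[  199   175   142   305 19707] [264. 311.] [0.3761 0.0209]
[388 214   7  16  75] [392. 221.] [ 0.5976 -0.2779]
[325 265  10  16 113] [329. 273.] [ 0.4681 -0.1285]
[ 352  266  218   94 9138] [472. 311.] [ 0.3869 -0.4659]
[ 225  446   68   34 1011] [259. 463.] [0.0432 0.0198]
```

```bash
python3 - <<'E'
from h import *
np.set_printoptions(precision=4,suppress=True)
t=dict(np.load("top3.npz")); a=dict(np.load("top1.npz"))
P=cloud(t); Q=cloud(a)
print("spot z now/before",P[265:281,325:335,2].max().round(4),P[265:281,325:335,2].mean(),Q[265:281,325:335,2].max(), "rgb",t["im"][265:281,325:335].mean((0,1)),a["im"][265:281,325:335].mean((0,1)))
print("tray tube z",P[214:230,388:395,2].max())
w=dict(np.load("w14.npz")); print("in wrist at",proj(w,[.468,-.1285,.006]))
u,v=proj(w,[.468,-.1285,.006]).astype(int)
if 25<u<615 and 25<v<455: W=cloud(w); print("wrist z max",W[v-25:v+25,u-25:u+25,2].max())
# lid window: tubes still seen
for n,x,y in (("tim",186,316),("block",468,230),("bottle",418,178)): print(n,np.abs(P[y-4:y+4,x-4:x+4,2]-Q[y-4:y+4,x-4:x+4,2]).mean().round(4))
E
```

```text
spot z now/before 0.0042 -0.0008182499891559267 1.0471033252774113 rgb [145.95   147.7188 142.9125] [132.3562 134.0312 129.5563]
tray tube z 0.018114941308924992
in wrist at [233.9902 273.6721]
wrist z max 0.3282405881956715
tim 0.0022
block 0.0025
bottle 0.0172
```

```bash
python3 -c "
from bench import order
print(order.job_done())"
```

```text
the job is handed in; nothing more can be done
None
```

I've handed the job in. The white-capped tube is in the tray, the purple tube is in bay 3 and the green one in bay 2 (no red tube found), the lid is latched shut, and the selector has dropped into two dots. I haven't seen the verdict.

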